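# Grade push catches under a test weight and sort them by sample

### The arm

A 7-joint arm with a two-finger parallel gripper is mounted at the origin on a cart in front of the work surface, level with it; the furniture and walls round the work are solid. World frame = base frame: x ahead of the robot, y to its left, z up, the work surface at z = 0. Lengths are in m, angles in rad, forces in N, time in s.
With the tool pointing down it reaches from about 0.425 to 0.925 m from the base axis. Payload 6.8 kg.
Tool frame: the origin (TCP) lies at the very end of the fingers, on their centre line; the grasp point (between the pads) lies 19 mm behind it; z points along the fingers, y is the line along which they close (so a half turn about z gives the same grasp; the last joint's range is limited). The gripper opens to 85 mm and grips with 20 to 120 N. Pads are 22 mm wide; open, the fingers measure 114 mm over their backs; the gripper's body (76 mm by 85 mm) begins 54 mm behind the grasp point. The pads swing forward as they close: fully open they stand 13 mm farther back than shut.
Start: joints at [-1.262, 0.477, 0.022, 1.555, -0.011, 1.109, -0.083], TCP at [0.273, 0.617, 0.231] pointing down, gripper open.
Joint ranges: [-2.96, 2.96], [-0.34, 2.1], [-1.41, 1.46], [0.24, 2.44], [-1.37, 4.51], [0.17, 1.92], [-2.96, 2.96]. Speed limits (rad/s): [2.39, 2.39, 3.14, 3.14, 3.14, 3.14, 3.14].

### API

Orientations are given as a unit quaternion [w, x, y, z].
In Python, from station import telemetry, viewer, job, search_frame, cut_out gives the robot as it stands. The module is installed in compiled form; this text tells all that it offers.
- The arm moves only by the shell command python3 -m crank 'ROWS' [FORCE]. ROWS is JSON, a list of rows, each an object with "delta_rot": the turn, a rotation vector about the tool's x, y, z in degrees, a list of three; "xyz": the shift along the tool's x, y, z in m, a list of three; "fingers": the gripper command: -1 is fully open, 1 is shut, values between are in proportion. In form: [{"delta_rot": [ax, ay, az], "xyz": [dx, dy, dz], "fingers": fingers}, ...]. A call has 1 to 10 rows; each row is the pose to reach, as a shift and turn from the pose commanded when the call began, along the tool's axes at that moment; what a row does not reach only later rows make up. A row lasts 1/10 s, in which the tool goes at most 50 mm and 8.59 degrees, less where a joint would pass 70% of its speed; a pose out of reach is approached as far as the arm can. A call with a gripper value outside its range is refused whole. The fingers move at their own pace and stop on an object; FORCE is the grip in N (left out, the last holds). Time passes only in rows, so rows that repeat a pose let the fingers close. It gives the time, the measured TCP pose, the force, the opening and the grip force at its end, in the units of the state.
- telemetry.get_obs(): the state, without advancing time (a new reading comes with each control period).
- viewer.read_camera(name): name is "scene" or "top" or "wrist"; returns a dict with "img" (480x640x3 uint8, red, green, blue), "fx", "fy", "cx", "cy" (pixels), "origin" and "rotation" of the camera in the world. Camera axes: x right, y up, looking along -z (the intrinsics and any distortion apply to the point x, -y, -z); pixel columns grow to the right and rows downward; lengths in m; the calibration is good to about 2 mm. The wrist camera is an equidistant fisheye: a pixel r from the principal point sees the ray r / f radians off the axis. A picture is of the moment at which its call begins. There is no depth.
- job.hand_in(): hands the job in; it is judged then, once.
Trained networks look in the newest picture that a camera, given by its name, has taken for a name from the list of things; names that differ only in an ending like _2 or _b are one class to them, and where a whole thing is asked for, a point or a joint stands for the part that bears it (a point fixed in the world has none). Each returns a list of dicts, best first, with "score" (0 to 1); they miss things now and then, are a little off and sometimes report something else, mostly with a low value. They report only what shows in the picture. A call takes as long as a camera call. They do not tell look-alikes from the thing itself.
- search_frame(camera, thing): "pixel" ([column, row] in pixels, amid what is visible of it).
- cut_out(camera, thing): "pixels" (480x640 bool, what is visible of it) and "pixel" ([column, row] in pixels, amid what is visible of it).
The state is a dict: "t": time; "q": joint angles; "joint_vel": joint speeds; "joint_torque": joint torques, N m; "eef_pos": TCP position; "tool_rot": TCP orientation; "contact_force": force on the tool from outside, world axes, zero at the start; "torque": the same for the moment, N m; "gripper_width": opening from 0.0 (shut) to 1.0 (fully open); "grasp_force": force on a finger pad.
Only numpy, scipy, OpenCV 4.12 (cv2) and the standard library are available. Lean on these libraries where they do the work, as an engineer would, in place of code of your own. Each camera call takes 0.05 s, during which the arm holds its last target. There are 200 camera calls.

### The job

Grade the loose push catches by trying the steel test weight on their plungers, letting go of it each time to see how far it sinks. Good ones sink roughly half way: stand them upright in the plywood tray whose sample has the same base plate; rejects hardly give or go right down to the stop: stand them upright in the dark steel tray. Finish with the weight standing back on its cork pad, and leave the other things on the bench alone.

Things in the scene. Friction and masses are not known exactly. Their poses are not given: they have to be found in the camera images.
- catch_a: push catch, 0.4 kg: oblong base plate with round ends, 92 x 56 x 8 mm, long along its own x; upright housing 44 mm across up to 44 mm; steel stem; flat black plunger head 36 mm across, 14 mm thick, top at 82 mm (the catch can be lifted by it). The plunger slides 24 mm down to its stop against a spring of unknown strength. Origin: centre of the underside, z up. May be absent
- catch_a_head (a point): centre of the top of catch_a's plunger head; 82 mm above the catch's origin when out, 58 mm when pressed to the stop
- catch_b: push catch, 0.4 kg: round base plate, 70 mm across, 8 mm thick; upright housing 44 mm across up to 44 mm; steel stem; flat black plunger head 36 mm across, 14 mm thick, top at 82 mm (the catch can be lifted by it). The plunger slides 24 mm down to its stop against a spring of unknown strength. Origin: centre of the underside, z up. May be absent
- catch_b_head (a point): centre of the top of catch_b's plunger head; 82 mm above the catch's origin when out, 58 mm when pressed to the stop
- catch_c: push catch, 0.4 kg: oblong base plate with round ends, 92 x 56 x 8 mm, long along its own x; upright housing 44 mm across up to 44 mm; steel stem; flat black plunger head 36 mm across, 14 mm thick, top at 82 mm (the catch can be lifted by it). The plunger slides 24 mm down to its stop against a spring of unknown strength. Origin: centre of the underside, z up. May be absent
- catch_c_head (a point): centre of the top of catch_c's plunger head; 82 mm above the catch's origin when out, 58 mm when pressed to the stop
- catch_d: push catch, 0.4 kg: round base plate, 70 mm across, 8 mm thick; upright housing 44 mm across up to 44 mm; steel stem; flat black plunger head 36 mm across, 14 mm thick, top at 82 mm (the catch can be lifted by it). The plunger slides 24 mm down to its stop against a spring of unknown strength. Origin: centre of the underside, z up. May be absent
- catch_d_head (a point): centre of the top of catch_d's plunger head; 82 mm above the catch's origin when out, 58 mm when pressed to the stop
- catch_e: push catch, 0.4 kg: round base plate, 70 mm across, 8 mm thick; upright housing 44 mm across up to 44 mm; steel stem; flat black plunger head 36 mm across, 14 mm thick, top at 82 mm (the catch can be lifted by it). The plunger slides 24 mm down to its stop against a spring of unknown strength. Origin: centre of the underside, z up. May be absent
- catch_e_head (a point): centre of the top of catch_e's plunger head; 82 mm above the catch's origin when out, 58 mm when pressed to the stop
- catch_f: push catch, 0.4 kg: oblong base plate with round ends, 92 x 56 x 8 mm, long along its own x; upright housing 44 mm across up to 44 mm; steel stem; flat black plunger head 36 mm across, 14 mm thick, top at 82 mm (the catch can be lifted by it). The plunger slides 24 mm down to its stop against a spring of unknown strength. Origin: centre of the underside, z up. May be absent
- catch_f_head (a point): centre of the top of catch_f's plunger head; 82 mm above the catch's origin when out, 58 mm when pressed to the stop
- weight: steel test weight, 0.5 kg, 64 mm across and 62 mm high: a disc with a shallow round recess below (50 mm across, 8 mm deep, goes loosely over a plunger head) and a knob on top (30 mm across, from 40 to 62 mm above the underside). Origin: centre of the underside (the rim), z up; standing on a head its origin is 8 mm below the top of the head
- pad: round cork pad on which the weight stands, 80 mm across, 6 mm thick, fixed; origin: centre of its underside
- tray_oblong: fixed plywood tray, 230 mm (its x) by 140 mm (its y) outside, walls 6 mm thick and 26 mm high, floor 6 mm thick; origin: centre of its underside, z up. On a ledge at its -x end, 164 mm from the origin, a sample is fixed: a catch body without plunger, with the oblong base plate. Room for two catches along its x
- tray_round: fixed plywood tray, 230 mm (its x) by 140 mm (its y) outside, walls 6 mm thick and 26 mm high, floor 6 mm thick; origin: centre of its underside, z up. On a ledge at its -x end, 164 mm from the origin, a sample is fixed: a catch body without plunger, with the round base plate. Room for two catches along its x
- reject_tray: fixed dark steel tray, 164 mm (its x) by 290 mm (its y), walls 2 mm thick and 66 mm high, floor 2 mm thick, without sample; origin: centre of its underside, z up. Room for three catches along its y
- screwdriver_b: blue screwdriver, 193 mm, lying on the bench; bystander
- pliers: pliers, 170 mm, lying on the bench; bystander
- tape_measure: tape measure, 61 x 83 x 36 mm; bystander
Not all that is in view belongs to the job. Leave any pink or turquoise look-alike of the weight alone.

How it is judged:
By the outcome, as a careful person would: the job done as asked, in the order asked, and still so for the second after the job is handed in, with the robot touching nothing.
Of catch_a, catch_b, catch_c, catch_d, catch_e, catch_f only 3 to 5 are there at a start; the rules pass over those that are not, and their reading is None.
At some moment in a run one of catch_a, catch_b, catch_c, catch_d, catch_e, catch_f may be knocked a few centimetres aside while the robot is not near it.
It also fails if it takes over 210 s, if anything falls off the work surface, if the arm or the gripper's body presses on something with over 40 N, if the wrist force passes 120 N, or if a joint passes its speed limit or range.

## Working session

There is one attempt and no reset: what is moved stays moved. The work goes in short steps, Python scripts to look and compute and a shell command to move; the robot and the scene stay as the last step left them, time stands still between calls to the robot, and variables do not carry over. Pictures are saved under pics/ and viewed, at most 14 in all, crops included, and the job is handed in when it is done.

```bash
mkdir -p pics; ls; cat > h.py <<'E'
import numpy as np, cv2
from station import telemetry, viewer, job, search_frame, cut_out
def cam(n,save=None):
    c=viewer.read_camera(n)
    if save: cv2.imwrite('pics/'+save,c['img'][:,:,::-1])
    return c
def ray(c,px,fish=False):
    u=(px[0]-c['cx'])/c['fx']; v=(px[1]-c['cy'])/c['fy']
    if fish:
        r=np.hypot(u,v); k=np.sin(r)/r if r>1e-9 else 1
        d=np.array([u*k,-v*k,-np.cos(r)])
    else: d=np.array([u,-v,-1.])
    return np.asarray(c['rotation'])@d
def at_z(c,px,z,fish=False):
    d=ray(c,px,fish); o=np.asarray(c['origin']); return o+d*(z-o[2])/d[2]
def proj(c,p):
    q=np.asarray(c['rotation']).T@(np.asarray(p)-c['origin'])
    return [c['cx']+c['fx']*q[0]/-q[2], c['cy']-c['fy']*q[1]/-q[2]]
E
python3 - <<'E'
from h import *
o=telemetry.get_obs(); print({k:np.round(v,3) for k,v in o.items()})
for n in ['top','scene']:
    c=cam(n,n+'0.png'); print(n,c['fx'],c['cx'],c['cy'],np.round(c['origin'],3),np.round(c['rotation'],3).tolist())
    for t,z in [('catch_a_head',.08),('catch_a',.03),('catch_b',.03),('weight',.046),('pad',.006),('tray_oblong',.02),('tray_round',.02),('reject_tray',.03),('screwdriver_b',0),('pliers',0),('tape_measure',.03)]:
        print(t,[(np.round(d['pixel']).astype(int).tolist(),round(d['score'],2),np.round(at_z(c,d['pixel'],z)[:2],3).tolist()) for d in search_frame(n,t)])
E
```

```text
pics
{'t': np.float64(0.0), 'q': array([-1.262,  0.478,  0.022,  1.556, -0.011,  1.109, -0.083]), 'joint_vel': array([ 0.001,  0.001,  0.   ,  0.   , -0.   , -0.002, -0.001]), 'joint_torque': array([-0.0000e+00, -5.9645e+01,  1.6070e+00, -2.8121e+01,  1.2000e-02,
        9.0000e-03,  0.0000e+00]), 'eef_pos': array([0.273, 0.617, 0.23 ]), 'tool_rot': array([-0.   ,  0.207,  0.978, -0.001]), 'contact_force': array([1.121, 0.953, 0.005]), 'torque': array([-0.03 ,  0.036, -0.054]), 'grasp_force': np.float64(0.0), 'gripper_width': np.float64(0.997)}
top 539.8949681033818 323.25674964909854 234.35762273829425 [ 0.326 -0.006  1.262] [0.706, 0.062, -0.063, -0.702]Traceback (most recent call last):
  File "<stdin>", line 6, in <module>
  File "h.py", line 15, in at_z
    d=ray(c,px,fish); o=np.asarray(c['origin']); return o+d*(z-o[2])/d[2]
  File "h.py", line 13, in ray
    return np.asarray(c['rotation'])@d
           ~~~~~~~~~~~~~~~~~~~~~~~~~^~
ValueError: matmul: Input operand 1 has a mismatch in its core dimension 0, with gufunc signature (n?,k),(k,m?)->(n?,m?) (size 3 is different from 4)
```

```bash
python3 - <<'E'
s=open('h.py').read()
s=s.replace("    if save:","    w,x,y,z=c['rotation']; from scipy.spatial.transform import Rotation as R; c['rotation']=R.from_quat([x,y,z,w]).as_matrix()\n    if save:")
open('h.py','w').write(s)
E
python3 - <<'E'
from h import *
for n in ['top','scene']:
    c=cam(n,n+'0.png'); print(n,c['fx'],c['cx'],c['cy'],np.round(c['origin'],3),np.round(c['rotation'],3).tolist())
    for t,z in [('catch_a_head',.08),('catch_a',.03),('catch_b',.03),('weight',.046),('pad',.006),('tray_oblong',.02),('tray_round',.02),('reject_tray',.03),('screwdriver_b',0),('pliers',0),('tape_measure',.03)]:
        print(t,[(np.round(d['pixel']).astype(int).tolist(),round(d['score'],2),np.round(at_z(c,d['pixel'],z)[:2],3).tolist()) for d in search_frame(n,t)])
E
```

```text
top 539.8949681033818 323.25674964909854 234.35762273829425 [ 0.326 -0.006  1.262] [[0.005, 0.984, -0.176], [-1.0, 0.006, 0.0], [0.001, 0.176, 0.984]]
catch_a_head [([321, 228], 0.61, [0.551, -0.001]), ([319, 286], 0.53, [0.423, 0.002])]
catch_a [([276, 282], 0.86, [0.436, 0.101]), ([314, 284], 0.77, [0.431, 0.013]), ([372, 231], 0.72, [0.554, -0.12]), ([318, 234], 0.63, [0.548, 0.004]), ([235, 282], 0.18, [0.435, 0.194])]
catch_b [([276, 282], 0.86, [0.436, 0.101]), ([314, 284], 0.77, [0.431, 0.013]), ([372, 231], 0.72, [0.554, -0.12]), ([318, 234], 0.63, [0.548, 0.004]), ([235, 282], 0.18, [0.435, 0.194])]
weight [([268, 234], 0.92, [0.544, 0.119]), ([256, 327], 0.59, [0.333, 0.142]), ([224, 282], 0.58, [0.434, 0.217])]
pad [([237, 281], 0.57, [0.439, 0.193])]
tray_oblong [([161, 253], 0.87, [0.502, 0.369])]
tray_round [([481, 261], 0.78, [0.487, -0.374]), ([238, 280], 0.54, [0.439, 0.189])]
reject_tray [([312, 169], 0.72, [0.703, 0.02])]
screwdriver_b [([422, 194], 0.73, [0.652, -0.245]), ([314, 286], 0.68, [0.43, 0.013])]
pliers [([217, 215], 0.7, [0.598, 0.248])]
tape_measure [(
[... 443 characters left out ...]
2], 0.45, [0.585, 0.232])]
catch_b [([297, 255], 0.92, [0.425, -0.002]), ([286, 223], 0.91, [0.437, 0.1]), ([365, 282], 0.77, [0.542, -0.139]), ([319, 172], 0.45, [0.585, 0.232])]
weight [([320, 208], 0.78, [0.531, 0.099]), ([267, 192], 0.58, [0.425, 0.206]), ([398, 219], 0.29, [0.697, -0.013])]
pad [([275, 203], 0.58, [0.439, 0.195])]
tray_oblong [([272, 157], 0.84, [0.492, 0.348])]
tray_round [([388, 384], 0.88, [0.474, -0.378]), ([298, 254], 0.45, [0.43, 0.007])]
reject_tray [([394, 216], 0.87, [0.701, 0.008])]
screwdriver_b [([424, 303], 0.72, [0.651, -0.231])]
pliers [([322, 172], 0.6, [0.606, 0.257]), ([276, 155], 0.52, [0.51, 0.373])]
tape_measure [([339, 335], 0.58, [0.427, -0.238])]
```

View pics/top0.png

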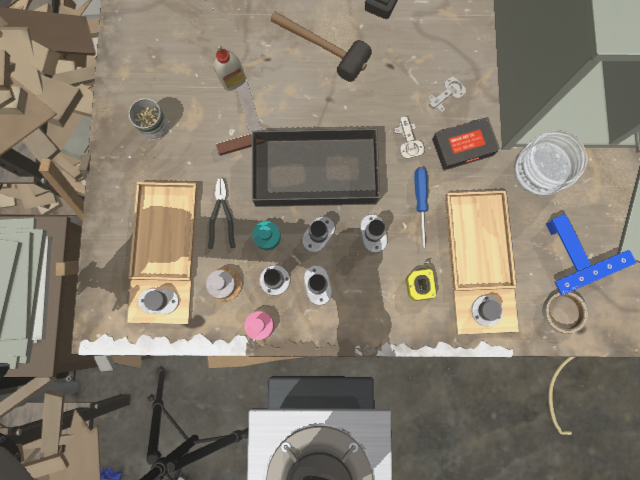

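View pics/scene0.png

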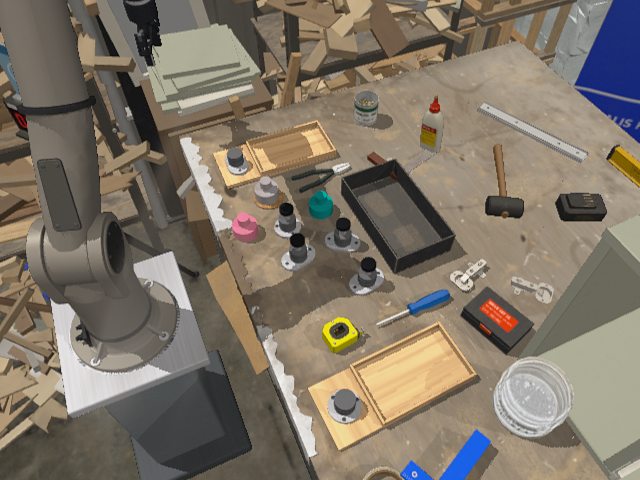

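```bash
python3 - <<'E'
from h import *
im=cv2.imread('pics/top0.png')
a=cv2.resize(im[205:345,195:400],None,fx=3.8,fy=3.8,interpolation=cv2.INTER_CUBIC)[:390]
b=np.hstack([cv2.resize(im[280:325,125:205],None,fx=4.5,fy=4.5),cv2.resize(im[290:335,445:525],None,fx=4.5,fy=4.5)])
b=cv2.resize(b,(a.shape[1],int(b.shape[0]*a.shape[1]/b.shape[1])))
cv2.imwrite('pics/crop1.png',np.vstack([a,b])[:600])
E
```

```text
(no output)
```

View pics/crop1.png

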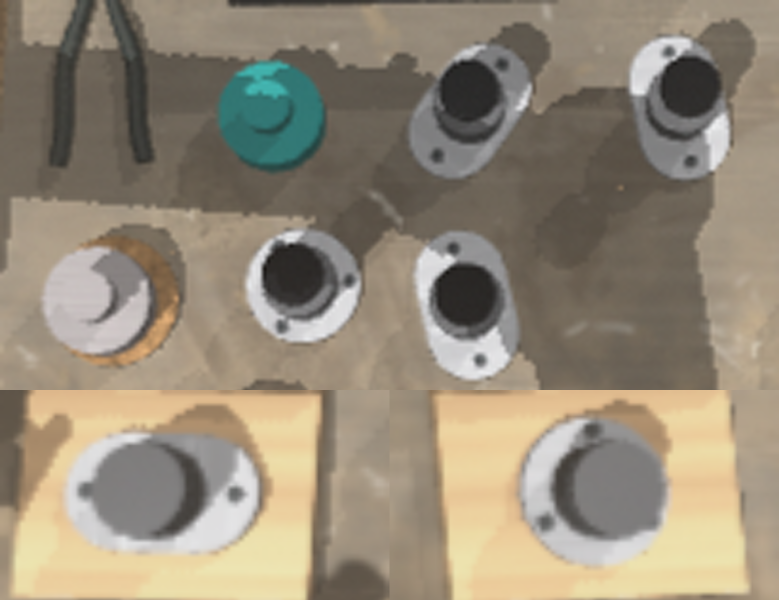

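Four catches: oblong with heads at top-view pixels (319,229), (377,228) and (318,282), and one round at (272,277). The weight candidates are grey on cork (222,284), turquoise (266,234) and pink (258,324). The grey steel one on the cork pad fits, and the crop confirms it. The left tray's sample is oblong and the right tray's is round.

```bash
cat >> h.py <<'E'
def heads(c,seeds,z=.082,thr=48,w=14):
    g=cv2.cvtColor(c['img'],cv2.COLOR_RGB2GRAY); out=[]
    for s in seeds:
        x0,y0=int(s[0])-w,int(s[1])-w
        m=(g[y0:y0+2*w,x0:x0+2*w]<thr).astype(np.uint8)
        n,l,st,ce=cv2.connectedComponentsWithStats(m)
        if n<2: out.append(None); continue
        k=1+np.argmax(st[1:,4]); p=ce[k]+[x0,y0]
        out.append((np.round(p,1).tolist(),int(st[k,4]),np.round(at_z(c,p,z)[:2],4).tolist()))
    return out
E
python3 - <<'E'
from h import *
c=cam('top')
for r in heads(c,[(319,229),(377,228),(272,277),(318,282)]): print(r)
for t in ['weight','pad','tray_oblong','tray_round','reject_tray']:
    for d in cut_out('top',t):
        m=d['pixels'].astype(np.uint8); ys,xs=np.nonzero(m); r=cv2.minAreaRect(np.c_[xs,ys].astype(np.float32))
        z={'weight':.046,'pad':.006,'reject_tray':.066}.get(t,.026)
        print(t,round(d['score'],2),d['pixel'],m.sum(),'box',np.round([at_z(c,p,z)[:2] for p in cv2.boxPoints(r)],3).tolist(), np.round(at_z(c,r[0],z)[:2],3))
s=cam('scene'); 
for d in cut_out('scene','weight'): print(d['score'],d['pixel'],d['pixels'].sum())
for p in [(.44,.2,.068),(.551,-.001,.082)]: print(proj(s,p))
print([ (x,y,c['img'][y,x].tolist()) for x,y in [(217,282),(222,292),(319,229),(330,245)]])
E
```

```text
([317.7, 228.4], 180, [0.5504, 0.0055])
([375.9, 226.8], 163, [0.5546, -0.124])
([271.9, 275.3], 140, [0.4452, 0.1052])
([317.0, 281.9], 185, [0.4311, 0.0064])
weight 0.96 [258.4, 327.3] 671 box [[0.351, 0.177], [0.379, 0.121], [0.324, 0.092], [0.296, 0.148]] [0.338 0.135]
weight 0.6 [222.4, 281.0] 675 box [[0.429, 0.267], [0.474, 0.225], [0.428, 0.177], [0.384, 0.219]] [0.429 0.222]
weight 0.57 [268.4, 233.6] 637 box [[0.543, 0.165], [0.587, 0.124], [0.54, 0.077], [0.497, 0.119]] [0.542 0.121]
weight 0.49 [318.5, 233.1] 743 box [[0.524, 0.05], [0.595, 0.0], [0.563, -0.043], [0.493, 0.007]] [0.543 0.004]
weight 0.25 [273.0, 277.8] 209 box [[0.463, 0.127], [0.463, 0.093], [0.427, 0.092], [0.427, 0.126]] [0.445 0.109]
pad 0.63 [238.2, 278.3] 168 box [[0.469, 0.225], [0.477, 0.194], [0.408, 0.175], [0.4, 0.206]] [0.439 0.2  ]
pad 0.59 [318.7, 283.9] 839 box [[0.47, 0.046], [0.484, -0.009], [0.394, -0.032], [0.381, 0.022]] [0.432 0.007]
pad 0.35 [421.4, 191.7] 592 box [[0.714, -0.226], [0.716, -0.256], [0.524, -0.257], [0.523, -0.227]] [ 0.618 -0.241]
tray_oblong 0.56 [160.0, 250.1] 8777 box [[0.344, 0.439], [0.678, 0.439], [0.668, 0.289], [0.335, 0.296]] [0.502 0.366]
tray_oblong 0.37 [369.6, 234.0] 785 box [[0.59, -0.089], [0.6, -0.144], [0.511, -0.157], [0.502, -0.103]] [ 0.551 -0.123]
tray_round 0.89 [481.9, 259.4] 8707 box [[0.647, -0.292], [0.661, -0.441], [0.328, -0.451], [0.316, -0.309]] [ 0.484 -0.373]
reject_tray 0.96 [313.7, 169.6] 9604 box [[0.786, 0.163], [0.792, -0.136], [0.609, -0.136], [0.604, 0.155]] [0.696 0.011]
0.97 [318.5, 204.7] 544
0.83 [267.7, 191.8] 497
0.58 [242.1, 228.0] 567
[np.float64(272.38174498159464), np.float64(186.44018800765852)]
[np.float64(344.2304474372091), np.float64(224.70267641363859)]
[(217, 282, [200, 192, 192]), (222, 292, [210, 201, 202]), (319, 229, [43, 42, 41]), (330, 245, [103, 94, 82])]
```

```bash
R='x'; python3 -m crank '[{"delta_rot":[0,0,-24],"xyz":[-0.312,-0.303,0],"fingers":-1},{"delta_rot":[0,0,-24],"xyz":[-0.312,-0.303,0],"fingers":-1},{"delta_rot":[0,0,-24],"xyz":[-0.312,-0.303,0],"fingers":-1},{"delta_rot":[0,0,-24],"xyz":[-0.312,-0.303,0],"fingers":-1},{"delta_rot":[0,0,-24],"xyz":[-0.312,-0.303,0],"fingers":-1},{"delta_rot":[0,0,-24],"xyz":[-0.312,-0.303,0],"fingers":-1},{"delta_rot":[0,0,-24],"xyz":[-0.312,-0.303,0],"fingers":-1},{"delta_rot":[0,0,-24],"xyz":[-0.312,-0.303,0],"fingers":-1},{"delta_rot":[0,0,-24],"xyz":[-0.312,-0.303,0],"fingers":-1},{"delta_rot":[0,0,-24],"xyz":[-0.312,-0.303,0],"fingers":-1}]' 40
python3 - <<'E'
from h import *
o=telemetry.get_obs(); print(o['t'],np.round(o['eef_pos'],4),np.round(o['tool_rot'],3),np.round(o['q'],2),o['contact_force'])
c=cam('wrist','w1.png'); print(c['fx'],c['cx'],c['cy'],np.round(c['origin'],3),np.round(c['rotation'],3).tolist())
for t,z in [('weight',.046),('catch_a_head',.082)]:
  for d in cut_out('wrist',t): print(t,round(d['score'],2),np.round(d['pixel']),np.round(at_z(c,d['pixel'],z,True),3))
E
```

```text
t: 2.7
eef_pos: [0.4379, 0.2083, 0.2316]
tool_rot: [0.001, 0.003, 1.0, -0.001]
contact_force: [0.3, 0.1, -0.3]
gripper_width: 0.999
grasp_force: 0.0
2.7 [0.4379 0.2083 0.2316] [ 0.001  0.003  1.    -0.001] [-0.67  0.16  0.11  2.   -0.02  0.98  1.01] [ 0.31493993  0.08311162 -0.29955952]
371.64829954431775 324.75005269423946 241.8509541674209 [0.365 0.21  0.375] [[0.007, -0.957, -0.291], [1.0, 0.006, 0.004], [-0.002, -0.291, 0.957]]
weight 0.93 [346. 204.] [0.429 0.228 0.046]
weight 0.73 [246. 305.] [0.53  0.13  0.046]
weight 0.64 [250. 105.] [0.339 0.144 0.046]
weight 0.57 [ 66. 307.] [ 0.546 -0.105  0.046]
catch_a_head 0.97 [130. 330.] [0.546 0.011 0.082]
```

View pics/w1.png

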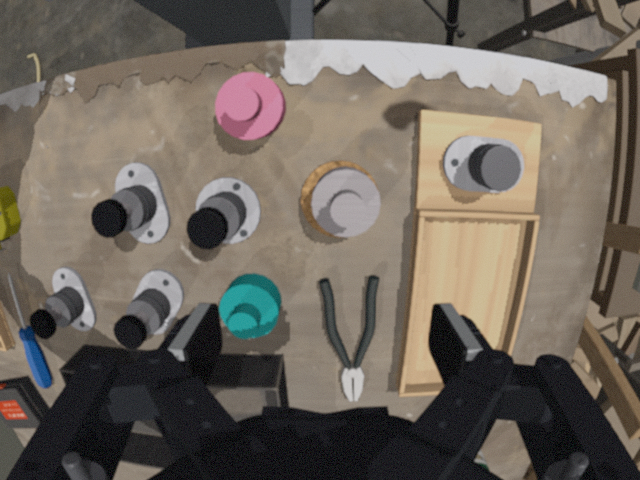

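```bash
python3 - <<'E'
from h import *
c=cam('wrist'); t=cam('top')
print('wrist knob',at_z(c,(348,211),.068,True),'disc',at_z(c,(339,202),.046,True))
print('top knob',at_z(t,(216.8,282.1),.068),'disc',at_z(t,(221,284),.046))
for p in [(105,218),(208,228)]: print(at_z(c,p,.082,True))
E
```

```text
wrist knob [0.42854168 0.23509278 0.068     ] disc [0.42501158 0.22826388 0.046     ]
top knob [0.43081011 0.22808047 0.068     ] disc [0.42851584 0.22277369 0.046     ]
[0.42932039 0.01417568 0.082     ]
[0.43966865 0.11719781 0.082     ]
```

```bash
python3 - <<'E'
from h import *
s=cam('scene','s1.png'); t=cam('top'); w=cam('wrist')
for nm,a,b in [('B',(.4452,.1052),(.4397,.1172)),('A3',(.4311,.0064),(.4293,.0142)),('A1',(.5504,.0055),None),('A2',(.5546,-.124),None)]:
    p=proj(s,(*a,.082)); print(nm,'top->scene',np.round(p,1),'wrist->scene',np.round(proj(s,(*b,.082)),1) if b else '', heads(s,[p],thr=40))
im=s['img'][150:300,225:390,::-1]; cv2.imwrite('pics/s1c.png',cv2.resize(im,None,fx=4,fy=4,interpolation=cv2.INTER_CUBIC))
print(np.round(proj(s,(.4285,.2228,.046)),1),np.round(proj(s,(.427,.234,.046)),1))
E
```

```text
B top->scene [287.4 207.8] wrist->scene [283.6 205.1] [([286.0, 209.1], 142, [0.4403, 0.1025])]
A3 top->scene [297.3 238.6] wrist->scene [295.4 236.5] [([297.2, 240.0], 157, [0.4293, 0.0028])]
A1 top->scene [342.9 222.9] wrist->scene  [([342.7, 224.1], 153, [0.5485, 0.0022])]
A2 top->scene [368.7 262.5] wrist->scene  [([368.2, 264.3], 176, [0.5514, -0.1279])]
[265.9 187.6] [263.9 184.9]
```

View pics/s1c.png

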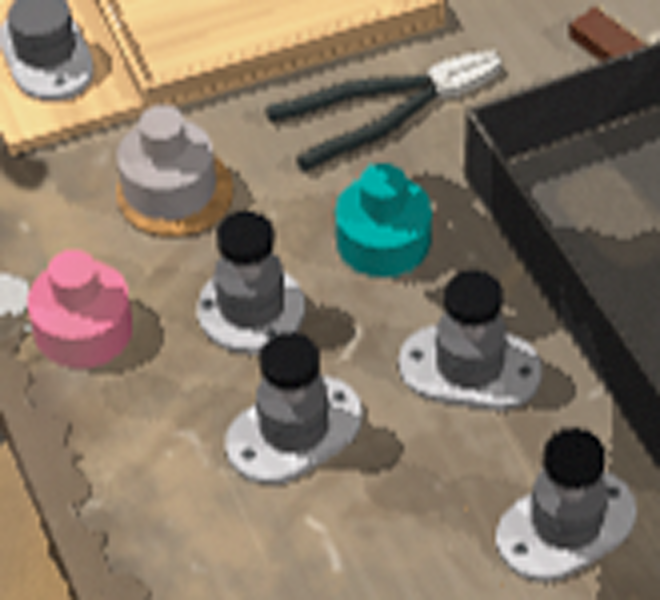

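```bash
python3 -m crank '[{"delta_rot":[0,0,0],"xyz":[0.01,0.014,0.05],"fingers":-0.3},{"delta_rot":[0,0,0],"xyz":[0.01,0.014,0.09],"fingers":-0.3},{"delta_rot":[0,0,0],"xyz":[0.01,0.014,0.13],"fingers":-0.3},{"delta_rot":[0,0,0],"xyz":[0.01,0.014,0.135],"fingers":-0.3},{"delta_rot":[0,0,0],"xyz":[0.01,0.014,0.135],"fingers":-0.3}]' 40
python3 - <<'E'
from h import *
c=cam('wrist','w2.png')
E
```

```text
t: 3.6
eef_pos: [0.4254, 0.2279, 0.096]
tool_rot: [-0.001, -0.001, 1.0, -0.001]
contact_force: [0.2, 0.4, 0.2]
gripper_width: 0.653
grasp_force: 0.0
```

View pics/w2.png

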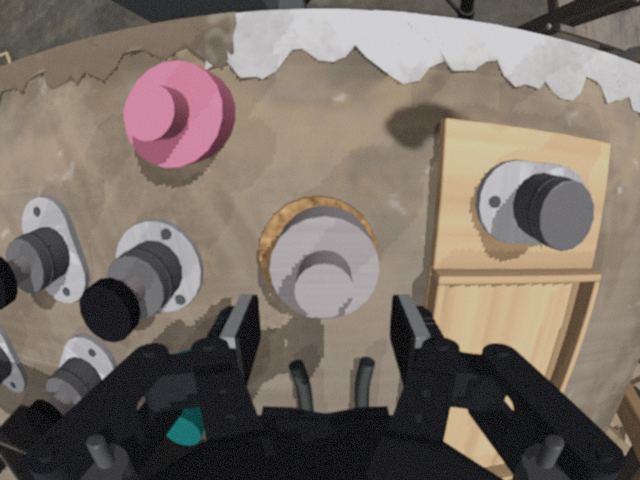

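```bash
python3 - <<'E'
from h import *
o=telemetry.get_obs(); c=cam('wrist'); t=cam('top'); print(o['eef_pos'],c['origin'])
print(at_z(c,(325,288),.068,True),at_z(c,(325,265),.046,True),at_z(c,(316,250),.006,True))
print('B',at_z(c,(111,309),.082,True),'B plate',at_z(c,(155,266),.008,True))
for r in heads(t,[(319,229),(377,228),(272,277),(318,282)]): print(r)
print('pad top',at_z(t,(225.8,283.7),.006))
E
```

```text
[0.42641712 0.2284391  0.09726136] [0.35348849 0.22908645 0.24051567]
[0.43031885 0.22936698 0.068     ] [0.42606062 0.22936129 0.046     ] [0.43037373 0.22340963 0.006     ]
B [0.44006232 0.11318386 0.082     ] B plate [0.44260845 0.10703787 0.008     ]
([317.7, 228.2], 175, [0.5508, 0.0056])
([375.9, 227.3], 188, [0.5535, -0.124])
None
None
pad top [0.43264532 0.21917392 0.006     ]
```

```bash
python3 -m crank '[{"delta_rot":[0,0,0],"xyz":[-0.001,0,0.025],"fingers":-0.3},{"delta_rot":[0,0,0],"xyz":[-0.001,0,0.048],"fingers":-0.3},{"delta_rot":[0,0,0],"xyz":[-0.001,0,0.049],"fingers":-0.3},{"delta_rot":[0,0,0],"xyz":[-0.001,0,0.049],"fingers":1},{"delta_rot":[0,0,0],"xyz":[-0.001,0,0.049],"fingers":1},{"delta_rot":[0,0,0],"xyz":[-0.001,0,0.049],"fingers":1},{"delta_rot":[0,0,0],"xyz":[-0.001,0,0.049],"fingers":1},{"delta_rot":[0,0,0],"xyz":[-0.001,0,0.049],"fingers":1},{"delta_rot":[0,0,0],"xyz":[-0.001,0,0.049],"fingers":1}]' 50
```

```text
t: 4.65
eef_pos: [0.4279, 0.2283, 0.049]
tool_rot: [0.001, -0.001, 1.0, 0.001]
contact_force: [-1.2, -2.5, 7.1]
gripper_width: 0.327
grasp_force: 49.1
```

```bash
python3 -m crank '[{"delta_rot":[0,0,0],"xyz":[0,0,-0.05],"fingers":1},{"delta_rot":[0,0,0],"xyz":[0,0,-0.09],"fingers":1},{"delta_rot":[0,0,0],"xyz":[0,0,-0.10],"fingers":1},{"delta_rot":[0,0,0],"xyz":[-0.014,-0.05,-0.10],"fingers":1},{"delta_rot":[0,0,0],"xyz":[-0.014,-0.10,-0.10],"fingers":1},{"delta_rot":[0,0,0],"xyz":[-0.014,-0.12,-0.10],"fingers":1},{"delta_rot":[0,0,0],"xyz":[-0.014,-0.12,-0.10],"fingers":1},{"delta_rot":[0,0,0],"xyz":[-0.014,-0.12,-0.10],"fingers":1}]'
python3 - <<'E'
from h import *
o=telemetry.get_obs(); print(np.round(o['eef_pos'],4),o['contact_force'])
c=cam('wrist','w3.png'); t=cam('top'); s=cam('scene')
for n,cc in [('top',t),('scene',s),('wrist',c)]:
  cv2.imwrite('pics/%s3.png'%n,cc['img'][:,:,::-1])
p=o['eef_pos']-[0,0,.043]; print('proj weight top centre',proj(t,p+[0,0,.04]),proj(s,p+[0,0,.04]))
a=t['img'][215:335,195:395,::-1]; b=s['img'][170:290,230:390,::-1]
a=cv2.resize(a,None,fx=2.4,fy=2.4); b=cv2.resize(b,(384,288)); d=cv2.resize(c['img'][:,:,::-1],(400,300))
cv2.imwrite('pics/m3.png',np.vstack([np.hstack([a[:,:384]]+[b])[:, :768],np.hstack([d,np.zeros((300,368,3),np.uint8)])]))
E
```

```text
t: 5.45
eef_pos: [0.4405, 0.1075, 0.1468]
tool_rot: [-0.0, -0.0, 1.0, 0.0]
contact_force: [0.0, 0.8, -4.5]
gripper_width: 0.331
grasp_force: 51.8
[0.4405 0.1075 0.1468] [ 0.02662003  0.79006982 -4.46350706]
proj weight top centre [np.float64(268.02104511693125), np.float64(274.5194603409126)] [np.float64(283.82681194970866), np.float64(191.0118399001102)]
```

View pics/m3.png

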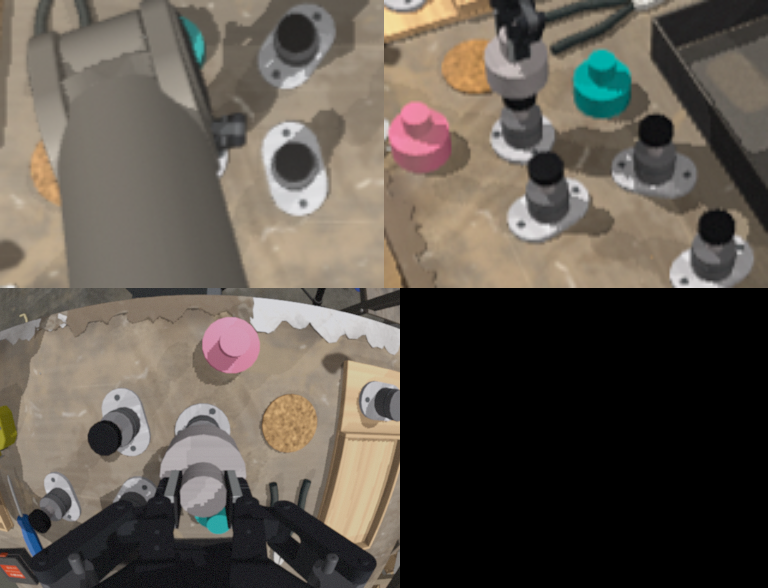

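```bash
cat >> h.py <<'E'
def sink(phase):
    o=telemetry.get_obs(); s=cam('scene'); w=cam('wrist')
    if phase==0:
        np.savez('ref.npz',img=s['img'],w=w['img'],p=o['eef_pos']); print('ref',o['eef_pos'],o['contact_force']); return
    r=np.load('ref.npz'); p=r['p']-[0,0,.043]+[0,0,.018]
    c0=np.array(proj(s,p)); k=np.array([proj(s,p-[0,0,d]) for d in (0,.01)]); g=k[1]-k[0]
    def up(i): return cv2.GaussianBlur(cv2.resize(i,None,fx=4,fy=4,interpolation=cv2.INTER_CUBIC),(0,0),2)
    x,y=np.round(c0).astype(int)
    A=up(r['img'])[4*(y-11):4*(y+13),4*(x-15):4*(x+16)]
    B=up(s['img'])[4*(y-21):4*(y+33),4*(x-21):4*(x+22)]
    m=cv2.matchTemplate(B,A,cv2.TM_CCOEFF_NORMED); _,v,_,l=cv2.minMaxLoc(m)
    d=np.array([l[0]/4-6,l[1]/4-10]); print('shift px',d,'score',round(v,3),'px per 10mm',np.round(g,2),'sink mm ~',round(d[1]/g[1]*10,1))
    y,x=int(c0[1]),int(c0[0])
    cr=lambda i:cv2.resize(i[y-30:y+50,x-40:x+40,::-1],(400,400),interpolation=cv2.INTER_CUBIC)
    n=len(__import__('glob').glob('pics/sink*')); cv2.imwrite(f'pics/sink{n}.png',np.hstack([cr(r['img']),cr(s['img'])]))
E
python3 -m crank '[{"delta_rot":[0,0,0],"xyz":[-0.002,-0.001,0.02],"fingers":1},{"delta_rot":[0,0,0],"xyz":[-0.002,-0.001,0.029],"fingers":1},{"delta_rot":[0,0,0],"xyz":[-0.002,-0.001,0.029],"fingers":1},{"delta_rot":[0,0,0],"xyz":[-0.002,-0.001,0.029],"fingers":1}]'
python3 -c "
from h import *
sink(0)"
python3 -m crank '[{"delta_rot":[0,0,0],"xyz":[0,0,0],"fingers":-0.2},{"delta_rot":[0,0,0],"xyz":[0,0,0],"fingers":-0.2},{"delta_rot":[0,0,0],"xyz":[0,0,0],"fingers":-0.2},{"delta_rot":[0,0,0],"xyz":[0,0,0],"fingers":-0.2},{"delta_rot":[0,0,0],"xyz":[0,0,0],"fingers":-0.2},{"delta_rot":[0,0,0],"xyz":[0,0,0],"fingers":-0.2},{"delta_rot":[0,0,0],"xyz":[0,0,0],"fingers":-0.2},{"delta_rot":[0,0,0],"xyz":[0,0,0],"fingers":-0.2},{"delta_rot":[0,0,0],"xyz":[0,0,0],"fingers":-0.2},{"delta_rot":[0,0,0],"xyz":[0,0,0],"fingers":-0.2}]'
python3 -c "
from h import *
sink(1)"
```

```text
t: 6.0
eef_pos: [0.4429, 0.1073, 0.1183]
tool_rot: [-0.0, -0.001, 1.0, -0.0]
contact_force: [-0.5, 0.5, -4.0]
gripper_width: 0.327
grasp_force: 51.8
ref [0.44293113 0.1072798  0.11829016] [-0.53860279  0.49643317 -3.96251903]
t: 7.1
eef_pos: [0.4431, 0.1069, 0.1183]
tool_rot: [-0.0, -0.001, 1.0, 0.0]
contact_force: [-0.0, 0.5, 0.8]
gripper_width: 0.604
grasp_force: 0.0
shift px [1.   6.25] score 0.845 px per 10mm [0.23 2.62] sink mm ~ 23.9
```

View pics/sink0.png

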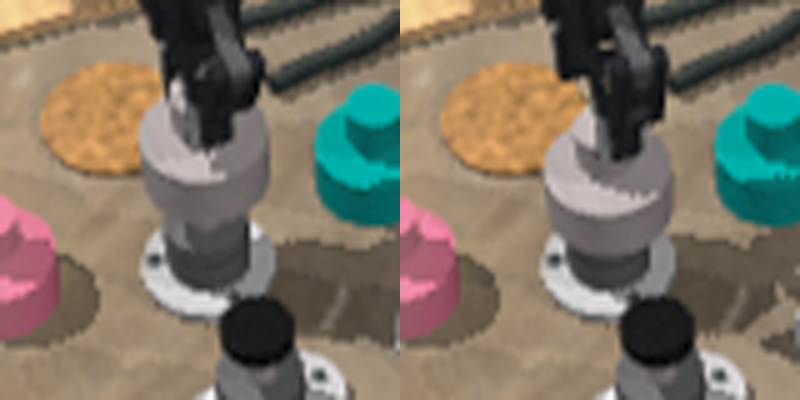

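```bash
python3 -m crank '[{"delta_rot":[0,0,0],"xyz":[0,0,0.025],"fingers":-0.2},{"delta_rot":[0,0,0],"xyz":[0,0,0.025],"fingers":-0.2},{"delta_rot":[0,0,0],"xyz":[0,0,0.025],"fingers":1},{"delta_rot":[0,0,0],"xyz":[0,0,0.025],"fingers":1},{"delta_rot":[0,0,0],"xyz":[0,0,0.025],"fingers":1},{"delta_rot":[0,0,0],"xyz":[0,0,0.025],"fingers":1},{"delta_rot":[0,0,0],"xyz":[0,0,0.025],"fingers":1}]' 50
python3 -m crank '[{"delta_rot":[0,0,0],"xyz":[0,0,-0.03],"fingers":1},{"delta_rot":[0,0,0],"xyz":[0,0,-0.057],"fingers":1},{"delta_rot":[0,0,0],"xyz":[0.007,-0.05,-0.057],"fingers":1},{"delta_rot":[0,0,0],"xyz":[0.013,-0.095,-0.057],"fingers":1},{"delta_rot":[0,0,0],"xyz":[0.013,-0.101,-0.057],"fingers":1},{"delta_rot":[0,0,0],"xyz":[0.013,-0.101,-0.057],"fingers":1},{"delta_rot":[0,0,0],"xyz":[0.013,-0.101,-0.057],"fingers":1}]'
python3 - <<'E'
from h import *
o=telemetry.get_obs(); s=cam('scene'); w=cam('wrist')
p=o['eef_pos']; print(np.round(p,4)); q=proj(s,(p[0],p[1],.082)); print('head expected',np.round(q,1),heads(s,[(q[0],q[1]+4),(286,209),(342,224),(368,264)],thr=40,w=10))
for d in cut_out('wrist','catch_a'):
    print(round(d['score'],2),np.round(d['pixel']),np.round(at_z(w,d['pixel'],.02,True),3))
E
```

```text
t: 7.9
eef_pos: [0.4434, 0.107, 0.0939]
tool_rot: [0.0, -0.001, 1.0, 0.0]
contact_force: [-0.7, 0.2, 4.8]
gripper_width: 0.331
grasp_force: 49.4
t: 8.6
eef_pos: [0.4302, 0.0066, 0.15]
tool_rot: [-0.0, -0.001, 1.0, 0.0]
contact_force: [0.0, 0.6, -5.6]
gripper_width: 0.33
grasp_force: 51.2
[0.4302 0.0066 0.15  ]
head expected [296.9 238.7] [([297.4, 244.4], 38, [0.4249, -0.0094]), ([288.3, 207.2], 196, [0.448, 0.106]), ([343.0, 224.1], 148, [0.549, 0.002]), ([368.0, 264.3], 181, [0.5509, -0.1278])]
0.82 [179. 331.] [ 0.524 -0.122  0.02 ]
0.79 [319. 380.] [0.572 0.003 0.02 ]
0.75 [320. 198.] [0.406 0.004 0.02 ]
0.65 [452. 248.] [0.445 0.11  0.02 ]
```

```bash
python3 -m crank '[{"delta_rot":[0,0,0],"xyz":[0,0,0.02],"fingers":1},{"delta_rot":[0,0,0],"xyz":[0,0,0.032],"fingers":1},{"delta_rot":[0,0,0],"xyz":[0,0,0.032],"fingers":1},{"delta_rot":[0,0,0],"xyz":[0,0,0.032],"fingers":1}]'
python3 -c "
from h import *
sink(0)"
python3 -m crank '[{"delta_rot":[0,0,0],"xyz":[0,0,0],"fingers":-0.2},{"delta_rot":[0,0,0],"xyz":[0,0,0],"fingers":-0.2},{"delta_rot":[0,0,0],"xyz":[0,0,0],"fingers":-0.2},{"delta_rot":[0,0,0],"xyz":[0,0,0],"fingers":-0.2},{"delta_rot":[0,0,0],"xyz":[0,0,0],"fingers":-0.2},{"delta_rot":[0,0,0],"xyz":[0,0,0],"fingers":-0.2},{"delta_rot":[0,0,0],"xyz":[0,0,0],"fingers":-0.2},{"delta_rot":[0,0,0],"xyz":[0,0,0],"fingers":-0.2},{"delta_rot":[0,0,0],"xyz":[0,0,0],"fingers":-0.2},{"delta_rot":[0,0,0],"xyz":[0,0,0],"fingers":-0.2}]'
python3 -c "
from h import *
sink(1)"
```

```text
t: 9.15
eef_pos: [0.4303, 0.0065, 0.1184]
tool_rot: [-0.0, -0.002, 1.0, -0.0]
contact_force: [-0.2, -0.4, -5.3]
gripper_width: 0.329
grasp_force: 51.4
ref [0.43032405 0.00647414 0.11836444] [-0.24617356 -0.3626318  -5.29945274]
t: 10.25
eef_pos: [0.4303, 0.0058, 0.1183]
tool_rot: [-0.0, -0.001, 1.0, 0.0]
contact_force: [0.4, -1.3, 0.5]
gripper_width: 0.601
grasp_force: 0.0
shift px [1.5 3. ] score 0.884 px per 10mm [0.17 2.55] sink mm ~ 11.8
```

View pics/sink1.png

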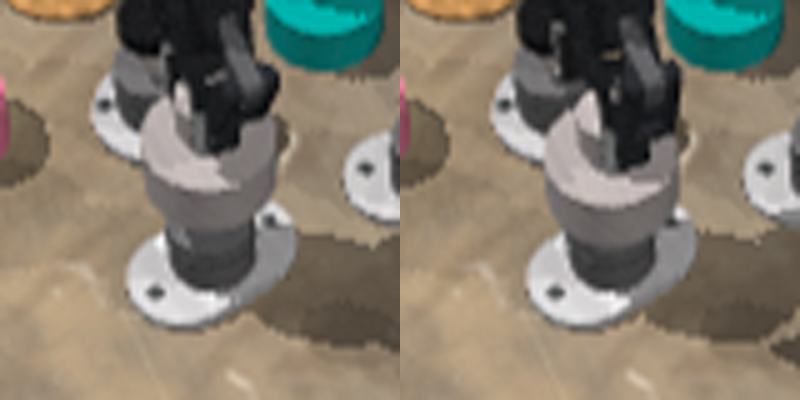

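```bash
python3 -m crank '[{"delta_rot":[0,0,0],"xyz":[0,0,0.013],"fingers":-0.2},{"delta_rot":[0,0,0],"xyz":[0,0,0.013],"fingers":-0.2},{"delta_rot":[0,0,0],"xyz":[0,0,0.013],"fingers":1},{"delta_rot":[0,0,0],"xyz":[0,0,0.013],"fingers":1},{"delta_rot":[0,0,0],"xyz":[0,0,0.013],"fingers":1},{"delta_rot":[0,0,0],"xyz":[0,0,0.013],"fingers":1},{"delta_rot":[0,0,0],"xyz":[0,0,0.013],"fingers":1}]' 50
python3 - <<'E'
from h import *
t=cam('top'); print(heads(t,[(319,229),(377,228)]))
E
python3 -m crank '[{"delta_rot":[0,0,0],"xyz":[0,0,-0.03],"fingers":1},{"delta_rot":[0,0,0],"xyz":[0,0,-0.045],"fingers":1},{"delta_rot":[0,0,0],"xyz":[-0.05,0,-0.045],"fingers":1},{"delta_rot":[0,0,0],"xyz":[-0.1,0,-0.045],"fingers":1},{"delta_rot":[0,0,0],"xyz":[-0.12,-0.001,-0.045],"fingers":1},{"delta_rot":[0,0,0],"xyz":[-0.12,-0.001,-0.045],"fingers":1},{"delta_rot":[0,0,0],"xyz":[-0.12,-0.001,-0.045],"fingers":1}]'
python3 - <<'E'
from h import *
o=telemetry.get_obs(); s=cam('scene'); w=cam('wrist')
p=o['eef_pos']; print(np.round(p,4)); q=proj(s,(p[0],p[1],.082)); print('head expected',np.round(q,1),heads(s,[(q[0],q[1]+4),(286,209),(297,240),(368,264)],thr=40,w=10))
E
```

```text
t: 11.05
eef_pos: [0.4304, 0.006, 0.1055]
tool_rot: [0.0, -0.001, 1.0, 0.0]
contact_force: [-0.7, 0.1, 0.4]
gripper_width: 0.329
grasp_force: 49.2
[([317.7, 227.6], 160, [0.5521, 0.0056]), ([375.9, 227.2], 185, [0.5537, -0.1238])]
t: 11.8
eef_pos: [0.5491, 0.0048, 0.1491]
tool_rot: [-0.002, -0.001, 1.0, -0.0]
contact_force: [-0.1, -0.6, -4.9]
gripper_width: 0.327
grasp_force: 50.3
[0.5491 0.0048 0.1491]
head expected [342.5 223.3] [([342.6, 228.5], 36, [0.5424, -0.0101]), ([286.1, 209.1], 145, [0.4405, 0.1024]), ([297.1, 240.0], 156, [0.4292, 0.0028]), ([368.3, 264.3], 174, [0.5515, -0.128])]
```

```bash
python3 -m crank '[{"delta_rot":[0,0,0],"xyz":[-0.001,0,0.02],"fingers":1},{"delta_rot":[0,0,0],"xyz":[-0.001,0,0.03],"fingers":1},{"delta_rot":[0,0,0],"xyz":[-0.001,0,0.03],"fingers":1},{"delta_rot":[0,0,0],"xyz":[-0.001,0,0.03],"fingers":1}]'
python3 -c "
from h import *
sink(0)"
python3 -m crank '[{"delta_rot":[0,0,0],"xyz":[0,0,0],"fingers":-0.2},{"delta_rot":[0,0,0],"xyz":[0,0,0],"fingers":-0.2},{"delta_rot":[0,0,0],"xyz":[0,0,0],"fingers":-0.2},{"delta_rot":[0,0,0],"xyz":[0,0,0],"fingers":-0.2},{"delta_rot":[0,0,0],"xyz":[0,0,0],"fingers":-0.2},{"delta_rot":[0,0,0],"xyz":[0,0,0],"fingers":-0.2},{"delta_rot":[0,0,0],"xyz":[0,0,0],"fingers":-0.2},{"delta_rot":[0,0,0],"xyz":[0,0,0],"fingers":-0.2},{"delta_rot":[0,0,0],"xyz":[0,0,0],"fingers":-0.2},{"delta_rot":[0,0,0],"xyz":[0,0,0],"fingers":-0.2}]'
python3 -c "
from h import *
sink(1)"
```

```text
t: 12.3
eef_pos: [0.5508, 0.0051, 0.1204]
tool_rot: [-0.0, -0.001, 1.0, -0.0]
contact_force: [1.2, 0.6, -5.4]
gripper_width: 0.329
grasp_force: 50.3
ref [0.55077606 0.00508646 0.12036573] [ 1.16087655  0.59988215 -5.43265452]
t: 13.4
eef_pos: [0.5513, 0.0051, 0.1203]
tool_rot: [-0.0, -0.001, 1.0, -0.0]
contact_force: [0.5, -0.4, 0.2]
gripper_width: 0.598
grasp_force: 0.0
shift px [0.75 3.5 ] score 0.887 px per 10mm [-0.12  2.59] sink mm ~ 13.5
```

```bash
python3 -m crank '[{"delta_rot":[0,0,0],"xyz":[0,0,0.015],"fingers":-0.2},{"delta_rot":[0,0,0],"xyz":[0,0,0.015],"fingers":-0.2},{"delta_rot":[0,0,0],"xyz":[0,0,0.015],"fingers":1},{"delta_rot":[0,0,0],"xyz":[0,0,0.015],"fingers":1},{"delta_rot":[0,0,0],"xyz":[0,0,0.015],"fingers":1},{"delta_rot":[0,0,0],"xyz":[0,0,0.015],"fingers":1},{"delta_rot":[0,0,0],"xyz":[0,0,0.015],"fingers":1}]' 50
python3 -m crank '[{"delta_rot":[0,0,0],"xyz":[0,0,-0.03],"fingers":1},{"delta_rot":[0,0,0],"xyz":[0,0,-0.045],"fingers":1},{"delta_rot":[0,0,0],"xyz":[0,-0.05,-0.045],"fingers":1},{"delta_rot":[0,0,0],"xyz":[-0.002,-0.1,-0.045],"fingers":1},{"delta_rot":[0,0,0],"xyz":[-0.002,-0.129,-0.045],"fingers":1},{"delta_rot":[0,0,0],"xyz":[-0.002,-0.129,-0.045],"fingers":1},{"delta_rot":[0,0,0],"xyz":[-0.002,-0.129,-0.045],"fingers":1}]'
python3 - <<'E'
from h import *
o=telemetry.get_obs(); s=cam('scene')
p=o['eef_pos']; print(np.round(p,4)); q=proj(s,(p[0],p[1],.082)); print('head expected',np.round(q,1),heads(s,[(q[0],q[1]+4),(286,209),(297,240),(342,224)],thr=40,w=10))
E
```

```text
t: 14.2
eef_pos: [0.5514, 0.0051, 0.1055]
tool_rot: [0.0, -0.001, 1.0, 0.0]
contact_force: [0.5, 0.1, -0.4]
gripper_width: 0.327
grasp_force: 49.2
t: 14.9
eef_pos: [0.5527, -0.1244, 0.1496]
tool_rot: [-0.001, -0.0, 1.0, 0.0]
contact_force: [-0.0, 1.4, -5.6]
gripper_width: 0.325
grasp_force: 50.6
[ 0.5527 -0.1244  0.1496]
head expected [368.  262.9] [([367.5, 269.2], 37, [0.5438, -0.1394]), ([286.0, 209.1], 142, [0.4403, 0.1025]), ([297.3, 240.0], 160, [0.4296, 0.0028]), ([343.0, 224.1], 148, [0.549, 0.002])]
```

```bash
python3 -m crank '[{"delta_rot":[0,0,0],"xyz":[0,0,0.02],"fingers":1},{"delta_rot":[0,0,0],"xyz":[0,0,0.031],"fingers":1},{"delta_rot":[0,0,0],"xyz":[0,0,0.031],"fingers":1},{"delta_rot":[0,0,0],"xyz":[0,0,0.031],"fingers":1}]'
python3 -c "
from h import *
sink(0)"
python3 -m crank '[{"delta_rot":[0,0,0],"xyz":[0,0,0],"fingers":-0.2},{"delta_rot":[0,0,0],"xyz":[0,0,0],"fingers":-0.2},{"delta_rot":[0,0,0],"xyz":[0,0,0],"fingers":-0.2},{"delta_rot":[0,0,0],"xyz":[0,0,0],"fingers":-0.2},{"delta_rot":[0,0,0],"xyz":[0,0,0],"fingers":-0.2},{"delta_rot":[0,0,0],"xyz":[0,0,0],"fingers":-0.2},{"delta_rot":[0,0,0],"xyz":[0,0,0],"fingers":-0.2},{"delta_rot":[0,0,0],"xyz":[0,0,0],"fingers":-0.2},{"delta_rot":[0,0,0],"xyz":[0,0,0],"fingers":-0.2},{"delta_rot":[0,0,0],"xyz":[0,0,0],"fingers":-0.2}]'
python3 -c "
from h import *
sink(1)"
```

```text
t: 15.35
eef_pos: [0.5536, -0.123, 0.1192]
tool_rot: [-0.0, -0.002, 1.0, 0.0]
contact_force: [-0.5, -0.1, -5.0]
gripper_width: 0.326
grasp_force: 50.7
ref [ 0.55358616 -0.12301447  0.119205  ] [-0.53319671 -0.12975007 -5.0064037 ]
t: 16.45
eef_pos: [0.5536, -0.1239, 0.1193]
tool_rot: [-0.0, -0.001, 1.0, 0.0]
contact_force: [0.5, 0.7, -0.5]
gripper_width: 0.601
grasp_force: 0.0
shift px [2.  2.5] score 0.887 px per 10mm [-0.29  2.48] sink mm ~ 10.1
```

```bash
python3 - <<'E'
import cv2,numpy as np
a=cv2.imread('pics/sink2.png');b=cv2.imread('pics/sink3.png')
cv2.imwrite('pics/sk23.png',np.vstack([a[60:360],b[60:360]]))
E
```

```text
(no output)
```

View pics/sk23.png

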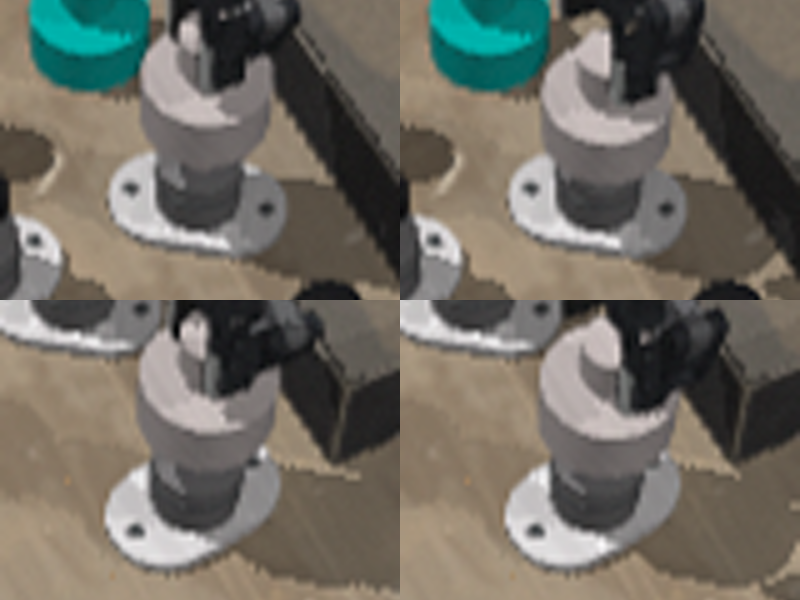

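```bash
python3 -m crank '[{"delta_rot":[0,0,0],"xyz":[0,0,0.003],"fingers":-0.2},{"delta_rot":[0,0,0],"xyz":[0,0,0.004],"fingers":-0.2},{"delta_rot":[0,0,0],"xyz":[0,0,0.004],"fingers":1},{"delta_rot":[0,0,0],"xyz":[0,0,0.004],"fingers":1},{"delta_rot":[0,0,0],"xyz":[0,0,0.004],"fingers":1},{"delta_rot":[0,0,0],"xyz":[0,0,0.004],"fingers":1},{"delta_rot":[0,0,0],"xyz":[0,0,0.004],"fingers":1}]' 50
python3 - <<'E'
from h import *
for n in ['top','scene']:
    c=cam(n)
    hsv=cv2.cvtColor(c['img'],cv2.COLOR_RGB2HSV)
    for d in cut_out(n,'pad'):
        ys,xs=np.nonzero(d['pixels']); print(n,round(d['score'],2),np.round(d['pixel'],1),len(xs),np.round(at_z(c,((xs.min()+xs.max())/2,(ys.min()+ys.max())/2),.006),4),np.round(at_z(c,(xs.mean(),ys.mean()),.006),4))
    if n=='top': print(heads(c,[(319,229),(318,282),(272,276)]))
E
```

```text
t: 17.25
eef_pos: [0.5535, -0.1238, 0.1153]
tool_rot: [-0.0, -0.001, 1.0, 0.0]
contact_force: [-0.5, -0.4, -0.2]
gripper_width: 0.33
grasp_force: 49.2
top 0.56 [228.  282.5] 909 [0.4331 0.2222 0.006 ] [0.4328 0.2221 0.006 ]
[([317.9, 227.7], 156, [0.552, 0.0053]), ([318.7, 278.1], 44, [0.4395, 0.0026]), None]
scene 0.63 [267.1 196.2] 550 [0.4311 0.2198 0.006 ] [0.4305 0.2207 0.006 ]
```

```bash
python3 -m crank '[{"delta_rot":[0,0,0],"xyz":[0,0,-0.04],"fingers":1},{"delta_rot":[0,0,0],"xyz":[0.0,0.01,-0.065],"fingers":1},{"delta_rot":[0,0,0],"xyz":[0.018,0.05,-0.065],"fingers":1},{"delta_rot":[0,0,0],"xyz":[0.034,0.096,-0.065],"fingers":1},{"delta_rot":[0,0,0],"xyz":[0.05,0.142,-0.065],"fingers":1},{"delta_rot":[0,0,0],"xyz":[0.066,0.188,-0.065],"fingers":1},{"delta_rot":[0,0,0],"xyz":[0.082,0.234,-0.065],"fingers":1},{"delta_rot":[0,0,0],"xyz":[0.098,0.28,-0.065],"fingers":1},{"delta_rot":[0,0,0],"xyz":[0.114,0.326,-0.065],"fingers":1},{"delta_rot":[0,0,0],"xyz":[0.1215,0.346,-0.065],"fingers":1}]'
python3 -m crank '[{"delta_rot":[0,0,0],"xyz":[0,0,0.04],"fingers":1},{"delta_rot":[0,0,0],"xyz":[0,0,0.085],"fingers":1},{"delta_rot":[0,0,0],"xyz":[0,0,0.12],"fingers":1},{"delta_rot":[0,0,0],"xyz":[0,0,0.12],"fingers":1},{"delta_rot":[0,0,0],"xyz":[0,0,0.12],"fingers":1}]'
```

```text
t: 18.45
eef_pos: [0.4287, 0.2265, 0.1798]
tool_rot: [-0.001, -0.004, 1.0, 0.001]
contact_force: [1.1, -0.0, -5.2]
gripper_width: 0.329
grasp_force: 50.9
t: 18.95
eef_pos: [0.4311, 0.2215, 0.0603]
tool_rot: [-0.001, -0.001, 1.0, -0.001]
contact_force: [1.1, -0.1, -4.2]
gripper_width: 0.324
grasp_force: 51.1
```

```bash
python3 -m crank '[{"delta_rot":[0,0,0],"xyz":[0,0,0.005],"fingers":1},{"delta_rot":[0,0,0],"xyz":[0,0,0.01],"fingers":1},{"delta_rot":[0,0,0],"xyz":[0,0,0.01],"fingers":1},{"delta_rot":[0,0,0],"xyz":[0,0,0.01],"fingers":-0.2},{"delta_rot":[0,0,0],"xyz":[0,0,0.01],"fingers":-0.2},{"delta_rot":[0,0,0],"xyz":[0,0,0.01],"fingers":-0.2},{"delta_rot":[0,0,0],"xyz":[0,0,0.01],"fingers":-0.2},{"delta_rot":[0,0,0],"xyz":[0,0,-0.04],"fingers":-0.2},{"delta_rot":[0,0,0],"xyz":[0,0,-0.08],"fingers":-0.2},{"delta_rot":[0,0,0],"xyz":[0,0,-0.11],"fingers":-0.2}]'
python3 -m crank '[{"delta_rot":[0,0,0],"xyz":[0,0.03,-0.04],"fingers":-0.2},{"delta_rot":[0,0,0],"xyz":[0,0.07,-0.04],"fingers":-0.2},{"delta_rot":[0,0,0],"xyz":[0,0.12,-0.04],"fingers":-0.2},{"delta_rot":[0,0,0],"xyz":[0,0.17,-0.04],"fingers":-0.2},{"delta_rot":[0,0,0],"xyz":[0,0.2,-0.04],"fingers":-0.2},{"delta_rot":[0,0,0],"xyz":[0,0.2,-0.04],"fingers":-0.2}]'
python3 - <<'E'
from h import *
o=telemetry.get_obs(); print(o['eef_pos'])
t=cam('top','top4.png'); s=cam('scene')
print(heads(t,[(319,229),(377,228),(272,277),(318,282)]))
print(heads(s,[(342,224),(368,264),(286,209),(297,240)],thr=40,w=10))
a=cv2.resize(t['img'][120:345,120:400,::-1],None,fx=2.6,fy=2.6)
cv2.imwrite('pics/m4.png',a)
# oblong plate orientations: bright mask
for p in heads(t,[(319,229),(377,228),(318,282)]): pass
for d in cut_out('top','catch_a'):
    ys,xs=np.nonzero(d['pixels']); P=np.array([at_z(t,q,.008)[:2] for q in zip(xs,ys)],np.float32)
    r=cv2.minAreaRect(P); e=np.linalg.eigh(np.cov(P.T))[1][:,1]
    print(round(d['score'],2),np.round(d['pixel']),np.round(r[0],3),np.round(r[1],3),'long axis deg',round(np.degrees(np.arctan2(e[1],e[0]))))
for d in cut_out('top','weight'): print(d['score'],d['pixel'])
E
```

```text
t: 19.95
eef_pos: [0.432, 0.2222, 0.1727]
tool_rot: [0.001, -0.001, 1.0, 0.001]
contact_force: [0.0, 0.8, -1.7]
gripper_width: 0.603
grasp_force: 0.0
t: 20.55
eef_pos: [0.4289, 0.4274, 0.2101]
tool_rot: [-0.0, -0.004, 1.0, 0.001]
contact_force: [-0.3, -0.4, 0.1]
gripper_width: 0.604
grasp_force: 0.0
[0.42886112 0.42737727 0.21005807]
[([317.8, 228.2], 179, [0.5509, 0.0054]), ([376.0, 227.4], 190, [0.5533, -0.1241]), None, ([314.0, 275.0], 1, [0.4463, 0.013])]
[([342.9, 224.1], 149, [0.5489, 0.002]), ([368.0, 264.2], 185, [0.5511, -0.1275]), ([286.0, 209.1], 144, [0.4403, 0.1027]), ([297.2, 240.0], 158, [0.4294, 0.0028])]
0.94 [319. 234.] [0.553 0.004] [0.056 0.094] long axis deg 145
0.92 [274. 281.] [0.443 0.106] [0.067 0.068] long axis deg 46
0.8 [315. 285.] [0.432 0.007] [0.088 0.055] long axis deg -165
0.65 [370. 233.] [ 0.552 -0.125] [0.089 0.057] long axis deg -170
0.89 [269.2, 236.1]
0.77 [257.9, 327.0]
```

View pics/m4.png

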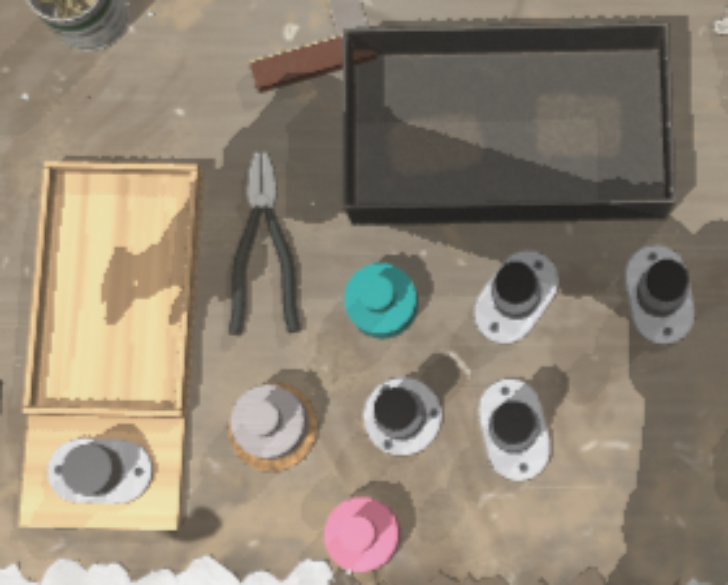

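```bash
python3 - <<'E'
from h import *
t=cam('top')
def f(cs,z):
    P=np.array([at_z(t,(x/2.6+120,y/2.6+120),z)[:2] for x,y in cs]); print(np.round(P,3).tolist(),'c',np.round(P.mean(0),4))
f([(45,161),(200,165),(183,412),(26,410)],.026)
f([(345,29),(668,25),(672,203),(348,208)],.066)
# right tray not used (round good none)
print(telemetry.get_obs()['eef_pos'])
E
```

```text
[[0.67, 0.434], [0.668, 0.293], [0.443, 0.297], [0.444, 0.436]] c [0.556  0.3648]
[[0.783, 0.159], [0.789, -0.131], [0.624, -0.132], [0.618, 0.152]] c [0.7036 0.0119]
[0.43154913 0.42012039 0.21031392]
```

```bash
python3 -m crank '[{"delta_rot":[0,0,0],"xyz":[-0.012,-0.045,0.06],"fingers":-0.3},{"delta_rot":[0,0,0],"xyz":[-0.024,-0.09,0.06],"fingers":-0.3},{"delta_rot":[0,0,0],"xyz":[-0.036,-0.135,0.06],"fingers":-0.3},{"delta_rot":[0,0,0],"xyz":[-0.05,-0.18,0.06],"fingers":-0.3},{"delta_rot":[0,0,0],"xyz":[-0.064,-0.225,0.06],"fingers":-0.3},{"delta_rot":[0,0,0],"xyz":[-0.078,-0.27,0.06],"fingers":-0.3},{"delta_rot":[0,0,0],"xyz":[-0.092,-0.315,0.06],"fingers":-0.3},{"delta_rot":[0,0,0],"xyz":[-0.106,-0.36,0.06],"fingers":-0.3},{"delta_rot":[0,0,0],"xyz":[-0.1195,-0.405,0.06],"fingers":-0.3},{"delta_rot":[0,0,0],"xyz":[-0.1195,-0.415,0.06],"fingers":-0.3}]' 50
python3 -m crank '[{"delta_rot":[0,0,0],"xyz":[0,0,0],"fingers":-0.3},{"delta_rot":[0,0,0],"xyz":[0,0,0],"fingers":-0.3}]'
python3 - <<'E'
from h import *
o=telemetry.get_obs(); print(o['eef_pos'])
s=cam('scene'); print(heads(s,[(342,224),(368,264),(286,209),(297,240)],thr=40,w=10))
c=cam('wrist')
for d in cut_out('wrist','catch_a_head'): print(d['score'],d['pixel'],at_z(c,d['pixel'],.08,True))
E
```

```text
t: 21.8
eef_pos: [0.5521, -0.0012, 0.151]
tool_rot: [0.001, 0.004, 1.0, -0.002]
contact_force: [-0.0, -0.7, -0.5]
gripper_width: 0.646
grasp_force: 0.0
t: 22.0
eef_pos: [0.5508, 0.0079, 0.1504]
tool_rot: [-0.0, -0.001, 1.0, 0.0]
contact_force: [-1.3, 0.1, 0.5]
gripper_width: 0.65
grasp_force: 0.0
[0.55075611 0.00790722 0.15038244]
[([343.0, 224.1], 148, [0.549, 0.002]), ([368.3, 264.3], 173, [0.5515, -0.1281]), ([286.0, 209.1], 144, [0.4403, 0.1027]), ([297.2, 240.0], 156, [0.4293, 0.0027])]
0.65 [317.0, 251.3] [0.54865929 0.00488266 0.08      ]
```

```bash
python3 -m crank '[{"delta_rot":[0,0,0],"xyz":[0,-0.002,0.04],"fingers":-0.3},{"delta_rot":[0,0,0],"xyz":[0,-0.002,0.08],"fingers":-0.3},{"delta_rot":[0,0,0],"xyz":[0,-0.002,0.091],"fingers":-0.3},{"delta_rot":[0,0,0],"xyz":[0,-0.002,0.091],"fingers":-0.3},{"delta_rot":[0,0,0],"xyz":[0,-0.002,0.091],"fingers":1},{"delta_rot":[0,0,0],"xyz":[0,-0.002,0.091],"fingers":1},{"delta_rot":[0,0,0],"xyz":[0,-0.002,0.091],"fingers":1},{"delta_rot":[0,0,0],"xyz":[0,-0.002,0.091],"fingers":1},{"delta_rot":[0,0,0],"xyz":[0,-0.002,0.091],"fingers":1}]' 50
python3 -m crank '[{"delta_rot":[0,0,0],"xyz":[0,0,-0.04],"fingers":1},{"delta_rot":[0,0,0],"xyz":[0,0,-0.08],"fingers":1},{"delta_rot":[0,0,0],"xyz":[0,0,-0.1],"fingers":1},{"delta_rot":[0,0,0],"xyz":[0,0,-0.1],"fingers":1}]'
```

```text
t: 23.05
eef_pos: [0.5526, 0.0054, 0.0602]
tool_rot: [0.001, -0.001, 1.0, 0.0]
contact_force: [1.6, 0.7, 2.3]
gripper_width: 0.398
grasp_force: 49.6
t: 23.45
eef_pos: [0.5527, 0.0049, 0.1617]
tool_rot: [0.002, -0.001, 1.0, 0.0]
contact_force: [1.2, -0.2, -3.8]
gripper_width: 0.399
grasp_force: 56.0
```

```bash
python3 -m crank '[{"delta_rot":[0,0,0],"xyz":[-0.007,0.045,0],"fingers":1},{"delta_rot":[0,0,0],"xyz":[-0.014,0.09,0],"fingers":1},{"delta_rot":[0,0,0],"xyz":[-0.021,0.135,0],"fingers":1},{"delta_rot":[0,0,0],"xyz":[-0.028,0.18,0],"fingers":1},{"delta_rot":[0,0,0],"xyz":[-0.035,0.225,0],"fingers":1},{"delta_rot":[0,0,0],"xyz":[-0.042,0.27,0],"fingers":1},{"delta_rot":[0,0,0],"xyz":[-0.049,0.315,0],"fingers":1},{"delta_rot":[0,0,0],"xyz":[-0.057,0.35,0],"fingers":1},{"delta_rot":[0,0,0],"xyz":[-0.057,0.36,0],"fingers":1},{"delta_rot":[0,0,0],"xyz":[-0.057,0.36,0],"fingers":1}]'
python3 -m crank '[{"delta_rot":[0,0,0],"xyz":[0,0,0.02],"fingers":1},{"delta_rot":[0,0,0],"xyz":[0,0,0.05],"fingers":1},{"delta_rot":[0,0,0],"xyz":[0,0,0.075],"fingers":1},{"delta_rot":[0,0,0],"xyz":[0,0,0.09],"fingers":1},{"delta_rot":[0,0,0],"xyz":[0,0,0.09],"fingers":1},{"delta_rot":[0,0,0],"xyz":[0,0,0.09],"fingers":1}]'
python3 - <<'E'
from h import *
o=telemetry.get_obs(); print(o['eef_pos']); s=cam('scene','s5.png'); print(heads(s,[(368,264),(286,209),(297,240)],thr=40,w=10))
E
```

```text
t: 24.45
eef_pos: [0.6053, 0.3671, 0.156]
tool_rot: [-0.002, -0.003, 1.0, -0.001]
contact_force: [0.1, -0.3, -4.6]
gripper_width: 0.394
grasp_force: 55.8
t: 25.05
eef_pos: [0.6083, 0.3642, 0.0698]
tool_rot: [0.0, -0.0, 1.0, -0.0]
contact_force: [1.1, 0.3, -4.0]
gripper_width: 0.394
grasp_force: 55.9
[0.6082979  0.36416808 0.0698224 ]
[([368.0, 264.2], 185, [0.5511, -0.1275]), ([286.0, 209.1], 144, [0.4403, 0.1027]), ([297.2, 240.1], 156, [0.4292, 0.0027])]
```

```bash
python3 -m crank '[{"delta_rot":[0,0,0],"xyz":[0,0,0.003],"fingers":1},{"delta_rot":[0,0,0],"xyz":[0,0,0.004],"fingers":1},{"delta_rot":[0,0,0],"xyz":[0,0,0.004],"fingers":-0.3},{"delta_rot":[0,0,0],"xyz":[0,0,0.004],"fingers":-0.3},{"delta_rot":[0,0,0],"xyz":[0,0,0.004],"fingers":-0.3},{"delta_rot":[0,0,0],"xyz":[0,0,0.004],"fingers":-0.3},{"delta_rot":[0,0,0],"xyz":[0,0,-0.04],"fingers":-0.3},{"delta_rot":[0,0,0],"xyz":[0,0,-0.08],"fingers":-0.3},{"delta_rot":[0,0,0],"xyz":[0.02,-0.04,-0.08],"fingers":-0.3},{"delta_rot":[0,0,0],"xyz":[0.04,-0.08,-0.08],"fingers":-0.3}]'
python3 -m crank '[{"delta_rot":[0,0,0],"xyz":[0.02,-0.04,0],"fingers":-0.3},{"delta_rot":[0,0,0],"xyz":[0.04,-0.08,0],"fingers":-0.3},{"delta_rot":[0,0,0],"xyz":[0.06,-0.12,0],"fingers":-0.3},{"delta_rot":[0,0,0],"xyz":[0.08,-0.16,0],"fingers":-0.3},{"delta_rot":[0,0,0],"xyz":[0.1,-0.2,0],"fingers":-0.3},{"delta_rot":[0,0,0],"xyz":[0.12,-0.24,0],"fingers":-0.3},{"delta_rot":[0,0,0],"xyz":[0.138,-0.278,0],"fingers":-0.3},{"delta_rot":[0,0,0],"xyz":[0.138,-0.278,0],"fingers":-0.3},{"delta_rot":[0,0,0],"xyz":[0.138,-0.278,0],"fingers":-0.3}]'
python3 - <<'E'
from h import *
o=telemetry.get_obs(); print(o['eef_pos']); s=cam('scene'); print(heads(s,[(368,264),(286,209),(297,240)],thr=40,w=10))
t=cam('top')
print([(d['score'],d['pixel'],np.round(at_z(t,d['pixel'],.03),3)) for d in search_frame('top','catch_a')])
c=cam('wrist')
for d in cut_out('wrist','catch_a_head'): print(d['score'],d['pixel'],at_z(c,d['pixel'],.08,True))
E
```

```text
t: 26.1
eef_pos: [0.5682, 0.2859, 0.151]
tool_rot: [0.002, -0.002, 1.0, 0.001]
contact_force: [-0.3, -0.7, -0.0]
gripper_width: 0.651
grasp_force: 0.0
t: 27.0
eef_pos: [0.4304, 0.0063, 0.1497]
tool_rot: [0.0, 0.0, 1.0, 0.0]
contact_force: [0.8, -0.0, -0.2]
gripper_width: 0.651
grasp_force: 0.0
[0.43037755 0.00630266 0.14969611]
[([368.0, 264.3], 181, [0.5509, -0.1278]), ([288.4, 207.6], 206, [0.4475, 0.1048]), ([297.1, 240.1], 155, [0.4291, 0.0027])]
[(0.84, [165.3, 207.9], array([0.607, 0.363, 0.03 ])), (0.79, [272.2, 282.3], array([0.434, 0.109, 0.03 ])), (0.67, [373.3, 231.5], array([ 0.554, -0.123,  0.03 ]))]
0.55 [632.6, 394.1] [0.58743377 0.33068129 0.08      ]
```

```bash
python3 -m crank '[{"delta_rot":[0,0,0],"xyz":[0,0,0.04],"fingers":-0.3},{"delta_rot":[0,0,0],"xyz":[0,0,0.08],"fingers":-0.3},{"delta_rot":[0,0,0],"xyz":[0,0,0.09],"fingers":-0.3},{"delta_rot":[0,0,0],"xyz":[0,0,0.09],"fingers":-0.3},{"delta_rot":[0,0,0],"xyz":[0,0,0.09],"fingers":1},{"delta_rot":[0,0,0],"xyz":[0,0,0.09],"fingers":1},{"delta_rot":[0,0,0],"xyz":[0,0,0.09],"fingers":1},{"delta_rot":[0,0,0],"xyz":[0,0,0.09],"fingers":1},{"delta_rot":[0,0,0],"xyz":[0,0,0.09],"fingers":1}]' 50
python3 -m crank '[{"delta_rot":[0,0,0],"xyz":[0,0,-0.04],"fingers":1},{"delta_rot":[0,0,0],"xyz":[0,0,-0.08],"fingers":1},{"delta_rot":[0,0,0],"xyz":[0,0,-0.12],"fingers":1},{"delta_rot":[0,0,0],"xyz":[0,0,-0.12],"fingers":1}]'
python3 -m crank '[{"delta_rot":[0,0,0],"xyz":[-0.009,0.045,0],"fingers":1},{"delta_rot":[0,0,0],"xyz":[-0.018,0.09,0],"fingers":1},{"delta_rot":[0,0,0],"xyz":[-0.027,0.135,0],"fingers":1},{"delta_rot":[0,0,0],"xyz":[-0.036,0.18,0],"fingers":1},{"delta_rot":[0,0,0],"xyz":[-0.045,0.225,0],"fingers":1},{"delta_rot":[0,0,0],"xyz":[-0.054,0.27,0],"fingers":1},{"delta_rot":[0,0,0],"xyz":[-0.064,0.315,0],"fingers":1},{"delta_rot":[0,0,0],"xyz":[-0.0725,0.35,0],"fingers":1},{"delta_rot":[0,0,0],"xyz":[-0.0725,0.359,0],"fingers":1},{"delta_rot":[0,0,0],"xyz":[-0.0725,0.359,0],"fingers":1}]'
python3 -m crank '[{"delta_rot":[0,0,0],"xyz":[0,0,0.02],"fingers":1},{"delta_rot":[0,0,0],"xyz":[0,0,0.06],"fingers":1},{"delta_rot":[0,0,0],"xyz":[0,0,0.09],"fingers":1},{"delta_rot":[0,0,0],"xyz":[0,0,0.109],"fingers":1},{"delta_rot":[0,0,0],"xyz":[0,0,0.109],"fingers":1},{"delta_rot":[0,0,0],"xyz":[0,0,0.109],"fingers":1}]'
```

```text
t: 28.15
eef_pos: [0.4314, 0.007, 0.06]
tool_rot: [0.001, -0.001, 1.0, 0.0]
contact_force: [0.8, -0.7, 1.5]
gripper_width: 0.401
grasp_force: 49.5
t: 28.55
eef_pos: [0.4331, 0.0072, 0.1835]
tool_rot: [0.004, -0.001, 1.0, 0.001]
contact_force: [1.4, -0.6, -3.8]
gripper_width: 0.401
grasp_force: 56.0
t: 29.55
eef_pos: [0.5004, 0.3673, 0.1772]
tool_rot: [-0.001, -0.003, 1.0, -0.001]
contact_force: [-0.8, 0.1, -4.8]
gripper_width: 0.397
grasp_force: 56.0
t: 30.15
eef_pos: [0.5023, 0.3642, 0.0704]
tool_rot: [-0.0, -0.0, 1.0, -0.001]
contact_force: [-0.4, 0.9, -3.0]
gripper_width: 0.4
grasp_force: 56.0
```

```bash
python3 -m crank '[{"delta_rot":[0,0,0],"xyz":[0,0,0.003],"fingers":1},{"delta_rot":[0,0,0],"xyz":[0,0,0.004],"fingers":1},{"delta_rot":[0,0,0],"xyz":[0,0,0.004],"fingers":-0.3},{"delta_rot":[0,0,0],"xyz":[0,0,0.004],"fingers":-0.3},{"delta_rot":[0,0,0],"xyz":[0,0,0.004],"fingers":-0.3},{"delta_rot":[0,0,0],"xyz":[0,0,0.004],"fingers":-0.3},{"delta_rot":[0,0,0],"xyz":[0,0,-0.04],"fingers":-0.3},{"delta_rot":[0,0,0],"xyz":[0,0,-0.08],"fingers":-0.3},{"delta_rot":[0,0,0],"xyz":[0.01,-0.045,-0.08],"fingers":-0.3},{"delta_rot":[0,0,0],"xyz":[0.02,-0.09,-0.08],"fingers":-0.3}]'
python3 -m crank '[{"delta_rot":[0,0,0],"xyz":[0.01,-0.045,0],"fingers":-0.3},{"delta_rot":[0,0,0],"xyz":[0.02,-0.09,0],"fingers":-0.3},{"delta_rot":[0,0,0],"xyz":[0.03,-0.135,0],"fingers":-0.3},{"delta_rot":[0,0,0],"xyz":[0.038,-0.168,0],"fingers":-0.3},{"delta_rot":[0,0,0],"xyz":[0.038,-0.168,0],"fingers":-0.3},{"delta_rot":[0,0,0],"xyz":[0.038,-0.168,0],"fingers":-0.3}]'
python3 - <<'E'
from h import *
o=telemetry.get_obs(); print(o['eef_pos']); s=cam('scene'); print(heads(s,[(368,264),(286,209)],thr=40,w=10))
t=cam('top'); print(heads(t,[(377,228)]))
print([(d['score'],d['pixel'],np.round(at_z(t,d['pixel'],.03),3)) for d in search_frame('top','catch_a')])
E
```

```text
t: 31.15
eef_pos: [0.4829, 0.2768, 0.152]
tool_rot: [0.002, -0.002, 1.0, 0.001]
contact_force: [0.9, -0.8, 0.3]
gripper_width: 0.652
grasp_force: 0.0
t: 31.75
eef_pos: [0.4449, 0.1076, 0.1507]
tool_rot: [0.0, -0.0, 1.0, 0.0]
contact_force: [-0.3, 0.9, -0.2]
gripper_width: 0.652
grasp_force: 0.0
[0.44489463 0.10758332 0.15072424]
[([368.3, 264.3], 174, [0.5515, -0.128]), ([286.0, 209.1], 144, [0.4403, 0.1027])]
[([376.1, 226.7], 170, [0.5549, -0.1245])]
[(0.82, [164.4, 251.9], array([0.503, 0.359, 0.03 ])), (0.77, [163.5, 207.0], array([0.609, 0.367, 0.03 ])), (0.67, [370.9, 233.0], array([ 0.55 , -0.117,  0.03 ])), (0.29, [377.0, 228.4], array([ 0.561, -0.132,  0.03 ])), (0.29, [216.7, 294.9], array([0.405, 0.235, 0.03 ]))]
```

```bash
python3 -m crank '[{"delta_rot":[0,0,0],"xyz":[0,-0.001,0.04],"fingers":-0.3},{"delta_rot":[0,0,0],"xyz":[0,-0.001,0.08],"fingers":-0.3},{"delta_rot":[0,0,0],"xyz":[0,-0.001,0.091],"fingers":-0.3},{"delta_rot":[0,0,0],"xyz":[0,-0.001,0.091],"fingers":-0.3},{"delta_rot":[0,0,0],"xyz":[0,-0.001,0.091],"fingers":1},{"delta_rot":[0,0,0],"xyz":[0,-0.001,0.091],"fingers":1},{"delta_rot":[0,0,0],"xyz":[0,-0.001,0.091],"fingers":1},{"delta_rot":[0,0,0],"xyz":[0,-0.001,0.091],"fingers":1},{"delta_rot":[0,0,0],"xyz":[0,-0.001,0.091],"fingers":1}]' 50
python3 -m crank '[{"delta_rot":[0,0,0],"xyz":[0,0,-0.04],"fingers":1},{"delta_rot":[0,0,0],"xyz":[0,0,-0.08],"fingers":1},{"delta_rot":[0,0,0],"xyz":[0,0,-0.12],"fingers":1},{"delta_rot":[0,0,0],"xyz":[0,0,-0.12],"fingers":1}]'
python3 -m crank '[{"delta_rot":[0,0,0],"xyz":[-0.045,-0.004,0],"fingers":1},{"delta_rot":[0,0,0],"xyz":[-0.09,-0.008,0],"fingers":1},{"delta_rot":[0,0,0],"xyz":[-0.135,-0.013,0],"fingers":1},{"delta_rot":[0,0,0],"xyz":[-0.18,-0.018,0],"fingers":1},{"delta_rot":[0,0,0],"xyz":[-0.225,-0.023,0],"fingers":1},{"delta_rot":[0,0,0],"xyz":[-0.26,-0.026,0],"fingers":1},{"delta_rot":[0,0,0],"xyz":[-0.26,-0.026,0],"fingers":1},{"delta_rot":[0,0,0],"xyz":[-0.26,-0.026,0],"fingers":1}]'
python3 -m crank '[{"delta_rot":[0,0,0],"xyz":[0,0,0.03],"fingers":1},{"delta_rot":[0,0,0],"xyz":[0,0,0.07],"fingers":1},{"delta_rot":[0,0,0],"xyz":[0,0,0.1],"fingers":1},{"delta_rot":[0,0,0],"xyz":[0,0,0.114],"fingers":1},{"delta_rot":[0,0,0],"xyz":[0,0,0.114],"fingers":1},{"delta_rot":[0,0,0],"xyz":[0,0,0.114],"fingers":1}]'
```

```text
t: 32.8
eef_pos: [0.4455, 0.1073, 0.06]
tool_rot: [0.001, -0.001, 1.0, 0.0]
contact_force: [1.5, 1.6, 0.1]
gripper_width: 0.401
grasp_force: 49.6
t: 33.2
eef_pos: [0.4473, 0.1077, 0.1837]
tool_rot: [0.004, -0.001, 1.0, 0.002]
contact_force: [1.6, 0.3, -3.5]
gripper_width: 0.399
grasp_force: 55.9
t: 34.0
eef_pos: [0.7035, 0.0809, 0.1761]
tool_rot: [-0.002, -0.001, 1.0, -0.001]
contact_force: [-0.7, -0.6, -3.6]
gripper_width: 0.395
grasp_force: 55.9
t: 34.6
eef_pos: [0.7052, 0.0817, 0.0665]
tool_rot: [0.001, -0.001, 1.0, 0.0]
contact_force: [0.5, 0.2, -3.6]
gripper_width: 0.397
grasp_force: 56.0
```

```bash
python3 -m crank '[{"delta_rot":[0,0,0],"xyz":[0,0,0.003],"fingers":1},{"delta_rot":[0,0,0],"xyz":[0,0,0.004],"fingers":1},{"delta_rot":[0,0,0],"xyz":[0,0,0.004],"fingers":-0.3},{"delta_rot":[0,0,0],"xyz":[0,0,0.004],"fingers":-0.3},{"delta_rot":[0,0,0],"xyz":[0,0,0.004],"fingers":-0.3},{"delta_rot":[0,0,0],"xyz":[0,0,0.004],"fingers":-0.3},{"delta_rot":[0,0,0],"xyz":[0,0,-0.04],"fingers":-0.3},{"delta_rot":[0,0,0],"xyz":[0,0,-0.085],"fingers":-0.3},{"delta_rot":[0,0,0],"xyz":[0,0,-0.085],"fingers":-0.3}]'
python3 -m crank '[{"delta_rot":[0,0,0],"xyz":[0.03,-0.04,0],"fingers":-0.3},{"delta_rot":[0,0,0],"xyz":[0.058,-0.08,0],"fingers":-0.3},{"delta_rot":[0,0,0],"xyz":[0.087,-0.12,0],"fingers":-0.3},{"delta_rot":[0,0,0],"xyz":[0.116,-0.16,0],"fingers":-0.3},{"delta_rot":[0,0,0],"xyz":[0.144,-0.195,0],"fingers":-0.3},{"delta_rot":[0,0,0],"xyz":[0.151,-0.2055,0],"fingers":-0.3},{"delta_rot":[0,0,0],"xyz":[0.151,-0.2055,0],"fingers":-0.3},{"delta_rot":[0,0,0],"xyz":[0.151,-0.2055,0],"fingers":-0.3}]'
python3 - <<'E'
from h import *
o=telemetry.get_obs(); print(o['eef_pos']); s=cam('scene'); print(heads(s,[(368,264)],thr=40,w=10))
t=cam('top')
print([(d['score'],d['pixel'],np.round(at_z(t,d['pixel'],.03),3)) for d in search_frame('top','catch_a')])
E
```

```text
t: 35.5
eef_pos: [0.7091, 0.0817, 0.1579]
tool_rot: [0.006, -0.001, 1.0, 0.001]
contact_force: [0.8, 0.1, 0.7]
gripper_width: 0.653
grasp_force: 0.0
t: 36.3
eef_pos: [0.5553, -0.123, 0.1505]
tool_rot: [0.001, -0.002, 1.0, 0.0]
contact_force: [-0.7, 0.3, 0.0]
gripper_width: 0.644
grasp_force: 0.0
[ 0.55526965 -0.12299349  0.15051808]
[([368.3, 264.3], 173, [0.5515, -0.1281])]
[(0.88, [162.4, 253.2], array([0.5  , 0.363, 0.03 ])), (0.83, [163.9, 205.2], array([0.613, 0.367, 0.03 ])), (0.68, [286.8, 172.8], array([0.694, 0.08 , 0.03 ])), (0.59, [362.0, 226.5], array([ 0.565, -0.097,  0.03 ]))]
```

A2 goes to the reject tray at (0.704, -0.055).

```bash
python3 -m crank '[{"delta_rot":[0,0,0],"xyz":[0.001,-0.001,0.04],"fingers":-0.3},{"delta_rot":[0,0,0],"xyz":[0.001,-0.001,0.08],"fingers":-0.3},{"delta_rot":[0,0,0],"xyz":[0.001,-0.001,0.091],"fingers":-0.3},{"delta_rot":[0,0,0],"xyz":[0.001,-0.001,0.091],"fingers":-0.3},{"delta_rot":[0,0,0],"xyz":[0.001,-0.001,0.091],"fingers":1},{"delta_rot":[0,0,0],"xyz":[0.001,-0.001,0.091],"fingers":1},{"delta_rot":[0,0,0],"xyz":[0.001,-0.001,0.091],"fingers":1},{"delta_rot":[0,0,0],"xyz":[0.001,-0.001,0.091],"fingers":1},{"delta_rot":[0,0,0],"xyz":[0.001,-0.001,0.091],"fingers":1}]' 50
python3 -m crank '[{"delta_rot":[0,0,0],"xyz":[0,0,-0.04],"fingers":1},{"delta_rot":[0,0,0],"xyz":[0,0,-0.08],"fingers":1},{"delta_rot":[0,0,0],"xyz":[0,0,-0.12],"fingers":1},{"delta_rot":[0,0,0],"xyz":[0,0,-0.12],"fingers":1}]'
python3 -m crank '[{"delta_rot":[0,0,0],"xyz":[-0.045,0.02,0],"fingers":1},{"delta_rot":[0,0,0],"xyz":[-0.09,0.04,0],"fingers":1},{"delta_rot":[0,0,0],"xyz":[-0.13,0.06,0],"fingers":1},{"delta_rot":[0,0,0],"xyz":[-0.15,0.069,0],"fingers":1},{"delta_rot":[0,0,0],"xyz":[-0.15,0.069,0],"fingers":1},{"delta_rot":[0,0,0],"xyz":[-0.15,0.069,0],"fingers":1}]'
python3 -m crank '[{"delta_rot":[0,0,0],"xyz":[0,0,0.03],"fingers":1},{"delta_rot":[0,0,0],"xyz":[0,0,0.07],"fingers":1},{"delta_rot":[0,0,0],"xyz":[0,0,0.1],"fingers":1},{"delta_rot":[0,0,0],"xyz":[0,0,0.114],"fingers":1},{"delta_rot":[0,0,0],"xyz":[0,0,0.114],"fingers":1},{"delta_rot":[0,0,0],"xyz":[0,0,0.114],"fingers":1}]'
```

```text
t: 37.35
eef_pos: [0.5545, -0.1252, 0.0604]
tool_rot: [0.002, -0.001, 1.0, 0.0]
contact_force: [2.9, 2.7, 2.7]
gripper_width: 0.4
grasp_force: 49.5
t: 37.75
eef_pos: [0.5558, -0.1266, 0.1843]
tool_rot: [0.004, -0.001, 1.0, -0.001]
contact_force: [1.0, -0.8, -3.2]
gripper_width: 0.397
grasp_force: 55.7
t: 38.35
eef_pos: [0.7014, -0.0564, 0.1768]
tool_rot: [-0.002, -0.001, 1.0, -0.0]
contact_force: [-0.7, -0.5, -2.8]
gripper_width: 0.397
grasp_force: 55.5
t: 38.95
eef_pos: [0.7036, -0.057, 0.0667]
tool_rot: [0.001, -0.001, 1.0, -0.0]
contact_force: [0.8, 0.4, -2.5]
gripper_width: 0.397
grasp_force: 55.7
```

```bash
python3 -m crank '[{"delta_rot":[0,0,0],"xyz":[0,0,0.003],"fingers":1},{"delta_rot":[0,0,0],"xyz":[0,0,0.004],"fingers":1},{"delta_rot":[0,0,0],"xyz":[0,0,0.004],"fingers":-0.3},{"delta_rot":[0,0,0],"xyz":[0,0,0.004],"fingers":-0.3},{"delta_rot":[0,0,0],"xyz":[0,0,0.004],"fingers":-0.3},{"delta_rot":[0,0,0],"xyz":[0,0,0.004],"fingers":-0.3},{"delta_rot":[0,0,0],"xyz":[0,0,-0.04],"fingers":-0.3},{"delta_rot":[0,0,0],"xyz":[0,0,-0.085],"fingers":-0.3},{"delta_rot":[0,0,0],"xyz":[0,0,-0.12],"fingers":-0.3}]'
python3 -m crank '[{"delta_rot":[0,0,0],"xyz":[0.02,-0.045,0],"fingers":-0.3},{"delta_rot":[0,0,0],"xyz":[0.04,-0.09,0],"fingers":-0.3},{"delta_rot":[0,0,0],"xyz":[0.06,-0.135,0],"fingers":-0.3},{"delta_rot":[0,0,0],"xyz":[0.08,-0.18,0],"fingers":-0.3},{"delta_rot":[0,0,0],"xyz":[0.1,-0.22,0],"fingers":-0.3},{"delta_rot":[0,0,0],"xyz":[0.1,-0.22,0],"fingers":-0.3},{"delta_rot":[0,0,0],"xyz":[0.1,-0.22,0],"fingers":-0.3}]'
python3 - <<'E'
from h import *
s=cam('scene'); t=cam('top')
a=cv2.resize(t['img'][120:340,120:400,::-1],(500,393)); b=cv2.resize(s['img'][90:340,200:440,::-1],(300,312)); b=np.vstack([b,np.zeros((81,300,3),np.uint8)])
cv2.imwrite('pics/end.png',np.hstack([a,b]))
E
```

```text
t: 39.85
eef_pos: [0.7035, -0.0563, 0.1879]
tool_rot: [0.001, -0.001, 1.0, -0.0]
contact_force: [0.1, -0.2, 0.4]
gripper_width: 0.653
grasp_force: 0.0
t: 40.55
eef_pos: [0.6026, -0.278, 0.1855]
tool_rot: [0.0, 0.001, 1.0, -0.0]
contact_force: [0.2, 0.4, 0.8]
gripper_width: 0.65
grasp_force: 0.0
```

View pics/end.png

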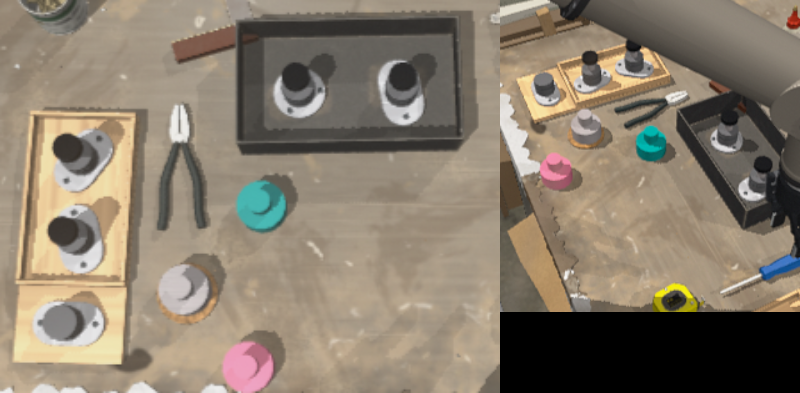

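Both oblong good catches, at (75,150) and (75,235), stand upright in the oblong tray. Both rejects, at (298,85) and (402,85), stand in the steel tray. The weight is back on the pad at (185,290), and the bystanders haven't moved.

```bash
python3 -c "
from station import job
print(job.hand_in())"
```

```text
the job is handed in; nothing more can be done
None
```

The job is handed in: four catches were present; two oblong ones sank about half way and stand in the oblong plywood tray, while one oblong (hardly gave) and the round one (sank to the stop) stand in the dark steel tray, and the weight is back on its cork pad.

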